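# Lock a vacuum regulator's setting: hold the barrel with a spanner, nip up the lock ring

## Task

Lock the vacuum regulator's setting: fit the ring spanner right down over the barrel's square head, its handle lying in the step of the bracket upright so that the horn holds the barrel still, and turn the brass lock ring clockwise against the housing until it is firmly nipped up, without forcing it. Then lift the spanner off and lay it flat on the blue mat again. The gauge needle must stay where it is, and leave the other things on the bench alone.

Things in the scene. Friction and masses are not known exactly. Their poses are not given: they have to be found in the camera images.
- regulator: Fixed vacuum regulator, base plate 104 x 255 x 8 mm. Origin: on the bench under the barrel's axis; upright towards its -y, gauge towards its +y (92 mm off, 58 across, 60 high). On the axis: body 68 mm across to height 46; bonnet (housing) 48 across to 70; brass lock ring 54 across, 71 to 85; barrel's collar 34 across, 91 to 95; its steel square head up to 111 mm.
- square_seat (a point): On the barrel's axis, upper face of the collar, 95 mm above the bench: here the spanner's underside rests. Turns with the barrel. z up. The square above is 22 mm across flats for 13 mm, then 18.5 mm for 3 mm (lead-in); its flats face the point's +-x and +-y.
- ring_centre (a point): Centre of the brass knurled lock ring, 54 mm outside diameter, 14 mm high, 78 mm above the bench. z up. Below it the bonnet, 48 mm across, leaves fingertips 24 mm of room.
- lock_ring (a joint): Lock ring's angle relative to the barrel, rad, growing clockwise seen from above. 0 where it meets the housing; starts at -1.1 to -0.6. Its thread drags with about 0.35 N m, more than holds the barrel; at 0 it stops hard. A firm nip is 1.0 to 1.5 N m on the ring.
- barrel (a joint): Barrel's angle in the housing, rad, growing clockwise seen from above; 0 when the square lies along the regulator's x and y. Starts at -0.08 to 0.03. Only 0.15 N m of friction holds it: turning the ring carries it along unless the spanner holds it.
- upright: Fixed steel plate of the bracket, 6 mm thick, 105 mm from the barrel's axis. Origin at its foot 8 mm above the bench; axes as the regulator's. Stepped top: ledge 96.5 mm above the bench (x = -11 to 30 mm) under the handle; horn (x = -22 to -11) up to 119.5 mm stops it from swinging clockwise, 4 mm from a centred handle. A firm nip presses the horn with 8 to 13 N; over 15 N strains it.
- spanner: Loose flat steel ring spanner, 150 g. Origin: centre of the head's underside; handle along its +x. Head 36 mm wide, 12 thick; square hole 23 mm across flats, along its x and y; it fits with play of 0.04 rad either way. Handle 14 mm wide, 8 thick (2 to 10 above the underside), to 155 mm. Fitted, the handle points along the regulator's -y.
- spanner_grip (a point): Point in the middle of the spanner's handle, 48 mm along +x from the head's centre and 6 mm above the underside, near its centre of mass, a good place to take it.
- needle_tip (a point): Tip of the red gauge needle, 18 mm from its pivot on the white upward-facing dial, 60 mm above the bench. It follows the barrel, 1.2 times its angle. It should not shift by more than about 6 mm, one graduation.
- mat: Fixed blue bench mat 170 x 220 x 3 mm, long side along its y. Origin: centre of its underside.
- tip_box: Loose bystander: blue pipette-tip box with clear cover, 115 x 78 x 58 mm. Origin: centre of its underside.
- reagent_bottle: Loose bystander: amber reagent bottle, 52 mm across, 105 mm high. Origin: centre of its underside.
- tube_rack: Loose bystander: black rack of capped sample tubes, 60 x 120 x 68 mm. Origin: centre of its underside.
Mind the look-alikes: they are no part of the job. Several things look just like the spanner: the one meant starts farthest to the robot's right.

How it is judged:
On the way, in this order (a step that is already met when the one before it is completed fails the run):
1. the spanner's head is seated on the collar, round the square, its handle over the ledge of the upright (horizontal distance between spanner and square_seat below 0.003 m and z of spanner in the frame of square_seat below 0.003 m and angle between the x axis of spanner and the y axis of regulator, either way round below 0.25 rad and y of spanner_grip in the frame of regulator below -0.04 m), for 0.2 s.
2. the lock ring is home against the housing and nipped up: the spanner's handle is pressed on the upright with at least 7 N while the fingers turn the ring (value of joint lock_ring above -0.05 rad and contact force between spanner and upright above 7 N and contact force between the fingers and lock_ring above 2 N and contact force between the fingers and spanner below 0.5 N), for 0.2 s.
At the end, for the whole second after the job is handed in: The lock ring is home (within 0.06 rad of meeting the housing), the gauge needle's tip is within 6 mm of where it started, and the spanner lies flat and still on the blue mat with its head's centre and its grip point over the mat (value of joint lock_ring above -0.06 rad and distance of needle_tip from where it was at the start of the episode below 0.006 m and z of spanner in the frame of mat below 0.006 m and angle between spanner's own z axis and vertical below 0.1 rad and linear speed of spanner below 0.02 m/s and x of spanner_grip in the frame of mat between -0.085 and 0.085 m and y of spanner_grip in the frame of mat between -0.11 and 0.11 m and x of spanner in the frame of mat between -0.085 and 0.085 m and y of spanner in the frame of mat between -0.11 and 0.11 m); the robot touches nothing.
It fails at once if the spanner's handle pressed on the bracket with more than 15 N (contact force between spanner and upright above 15 N).
It fails at once if the setting lost: the needle's tip more than 6 mm from where it started (distance of needle_tip from where it was at the start of the episode above 0.006 m).
It fails at once if a bystander disturbed (moved more than 15 mm) (distance of any of tip_box, reagent_bottle, tube_rack from where it was at the start of the episode above 0.015 m).
It also fails if it takes over 72 s, if anything falls off the work surface, if the arm or the gripper's body presses on something with over 40 N, if the wrist force passes 120 N, or if a joint passes its speed limit or range.

## Robot

A 6-joint arm with a two-finger parallel gripper is mounted at the origin on the work surface. World frame = base frame: x ahead of the robot, y to its left, z up, the work surface at z = 0. Lengths are in m, angles in rad, forces in N, time in s.
With the tool pointing down it reaches from about 0.35 to 0.975 m from the base axis. Payload 7.1 kg.
Tool frame: the origin (TCP) lies midway between the tips of the shut fingers; the grasp point (between the pads) lies 19 mm behind it; z points along the fingers, x is the direction in which the jaws open and shut, and the axes are right-handed (so a half turn about z gives the same grasp; the last joint's range is limited). The gripper opens to 88 mm and grips with 3 to 60 N. Pads are 20 mm wide; open, the fingers measure 115 mm over their backs; the gripper's body (75 mm by 178 mm) begins 61 mm behind the grasp point.
Start: joints at [1.154, 0.423, 1.63, -0, 1.089, -0.019], TCP at [0.242, 0.576, 0.19] pointing down, gripper open.
Joint ranges: [-3, 3], [-0.9, 2.11], [0.09, 2.58], [-1.31, 4.45], [0.11, 2.69], [-2.54, 2.54]. Speed limits (rad/s): [2.39, 2.39, 3.01, 3.14, 3.14, 3.14].

## Interface

Orientations are given as a unit quaternion [w, x, y, z].
In Python, from bench import manip, viewer gives the robot as it stands.
- The arm moves only by the tool carry_out, never from a script. Its argument "deltas" is a list of rows, each an object of numbers: "tx", "ty", "tz": the shift along the tool's x, y, z in cm; "wx", "wy", "wz": the turn, a rotation vector about the tool's x, y, z in degrees; "jaw": the finger opening in cm, from 0 to 8.78. A call has 1 to 5 rows; each row shifts and turns the commanded pose from where the row before left it, along the tool's axes as they then stand; what a row does not reach is not made up. A row lasts 1/8 s, in which the tool goes at most 62.5 mm and 10.7 degrees, less where a joint would pass 70% of its speed; a pose out of reach is approached as far as the arm can. A call is refused whole if a number of a shift passes 6.25 or a number of a turn 10.7, either way. A call with a gripper value outside its range is refused whole. The fingers move at their own pace and stop on an object; "squeeze" is the grip in N (left out, the last holds). Time passes only in rows, so rows that do not move let the fingers close. It gives the time, the measured TCP pose, the force and the opening at its end, in the units of the state.
- manip.read_state(): the state, without advancing time (a new reading comes with each control period).
- viewer.grab_frame(name): name is "side" or "top" or "wrist"; returns a dict with "frame" (480x640x3 uint8, red, green, blue), "depth" (480x640 float32, m along the optical axis (not along the pixel's ray), 0 where there is no reading), "mtx" (3x3 intrinsics, pixels), "cam_to_world" (4x4, takes a point from camera to world coordinates). Camera axes: x right, y up, looking along -z (the intrinsics and any distortion apply to the point x, -y, -z); pixel columns grow to the right and rows downward; lengths in m; the calibration is good to about 2 mm. A picture is of the moment at which its call begins.
- manip.finish_job(): hands the job in, once; it reports no verdict.
The state is a dict: "clock": time; "joints": joint angles; "qvel": joint speeds; "tau": joint torques, N m; "tool_pos": TCP position; "tool_rot": TCP orientation; "wrist_force": force on the tool from outside, world axes, zero at the start; "moment": the same for the moment, N m; "finger_gap": finger opening in m.
Only numpy, scipy, OpenCV 4.12 (cv2) and the standard library are available. Lean on these libraries where they do the work, as an engineer would, in place of code of your own. Each camera call takes 0.05 s, during which the arm holds its last target.

## Working session

There is one attempt and no reset: what is moved stays moved. The work goes in short steps, Python scripts to look and compute and a tool call to move; the robot and the scene stay as the last step left them, time stands still between calls to the robot, and variables do not carry over. Pictures are saved under pics/ and viewed, and the job is handed in when it is done.

Besides the shell and the picture viewer there is one more tool, called after "Call:" as a command line: name --argument value ..., lists and objects as JSON in quotes. carry_out: Moves the arm, as the interface text tells. Its arguments: {"type":"object","properties":{"deltas":{"type":"array","items":{"type":"object","properties":{"tx":{"type":"number"},"ty":{"type":"number"},"tz":{"type":"number"},"wx":{"type":"number"},"wy":{"type":"number"},"wz":{"type":"number"},"jaw":{"type":"number"}}}},"squeeze":{"type":"number"}},"required":["deltas"]}

```bash
ls; mkdir -p pics; cat > h.py <<'E'
import numpy as np, cv2
from bench import manip, viewer
def grab(n):
    return viewer.grab_frame(n)
def save(f,p,crop=None,scale=1):
    im=f["frame"][:,:,::-1]
    if crop: 
        r0,r1,c0,c1=crop; im=im[r0:r1,c0:c1]
    if scale!=1: im=cv2.resize(im,None,fx=scale,fy=scale,interpolation=cv2.INTER_CUBIC)
    cv2.imwrite(p,im)
def cloud(f):
    d=f["depth"];K=f["mtx"];T=f["cam_to_world"]
    v,u=np.mgrid[0:480,0:640]
    x=(u-K[0,2])/K[0,0]*d; y=(v-K[1,2])/K[1,1]*d
    P=np.stack([x,-y,-d,np.ones_like(d)],-1)
    return (P@T.T)[...,:3]
def px2z(f,u,v,z):
    K=f["mtx"];T=f["cam_to_world"]
    r=T[:3,:3]@np.array([(u-K[0,2])/K[0,0],-(v-K[1,2])/K[1,1],-1])
    o=T[:3,3]; return o+r*(z-o[2])/r[2]
def proj(f,p):
    T=np.linalg.inv(f["cam_to_world"]);q=T[:3,:3]@np.asarray(p)+T[:3,3];K=f["mtx"]
    return K[0,0]*q[0]/-q[2]+K[0,2], K[1,1]*-q[1]/-q[2]+K[1,2]
E
python3 - <<'E'
from h import *
print(manip.read_state())
for n in ["side","top","wrist"]:
    f=grab(n);save(f,f"pics/a_{n}.png");print(n,f["mtx"],f["cam_to_world"])
    np.savez(f"pics/a_{n}.npz",**f)
E
```

```text
pics
{'clock': 0.0, 'joints': array([ 1.15398923e+00,  4.23841779e-01,  1.63070309e+00, -1.69895672e-05,
        1.08860208e+00, -1.90141655e-02]), 'qvel': array([ 2.81121421e-05, -8.57195343e-04,  1.62974402e-03,  6.75045617e-04,
        1.46359036e-04,  5.14399621e-04]), 'tau': array([-1.39181491e-03, -5.44626224e+01, -2.73667878e+01,  6.42508571e-02,
        2.29422312e-02, -9.15678993e-05]), 'tool_pos': array([0.24185403, 0.57563761, 0.18949601]), 'tool_rot': array([ 4.24072939e-04,  8.32879474e-01,  5.53453863e-01, -6.51289823e-04]), 'wrist_force': array([ 0.31618296, -0.18679164, -0.61519501]), 'moment': array([ 0.00129628, -0.01315244,  0.04024296]), 'finger_gap': 0.08780632000404685}
side [[543.22046125   0.         320.41914   ]
 [  0.         543.22046125 230.45495352]
 [  0.           0.           1.        ]] [[ 0.72206282  0.53796834 -0.43498891  0.00491014]
 [-0.69181516  0.55771379 -0.45863615 -0.64299307]
 [-0.00413242  0.63209603  0.77487904  1.12858966]
 [ 0.          0.          0.          1.        ]]
top [[582.02601584   0.         315.0111387 ]
 [  0.         582.02601584 241.9717143 ]
 [  0.           0.           1.        ]] [[ 2.41464407e-02  9.89654616e-01 -1.41423798e-01  3.88049380e-01]
 [-9.99704175e-01  2.43163572e-02 -5.26802458e-04 -4.31686827e-03]
 [ 2.91755911e-03  1.41394682e-01  9.89949005e-01  1.41395901e+00]
 [ 0.00000000e+00  0.00000000e+00  0.00000000e+00  1.00000000e+00]]
wrist [[370.96845824   0.         320.03130424]
 [  0.         370.96845824 237.08833146]
 [  0.           0.           1.        ]] [[ 0.38704518 -0.89169324 -0.23468956  0.17779194]
 [ 0.92205956  0.37388924  0.10006497  0.6016146 ]
 [-0.00147936 -0.25512742  0.96690631  0.38326991]
 [ 0.          0.          0.          1.        ]]
```

View pics/a_top.png

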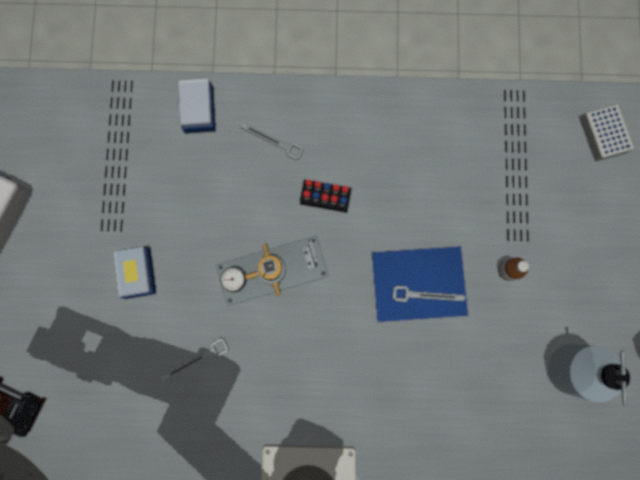

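View pics/a_side.png

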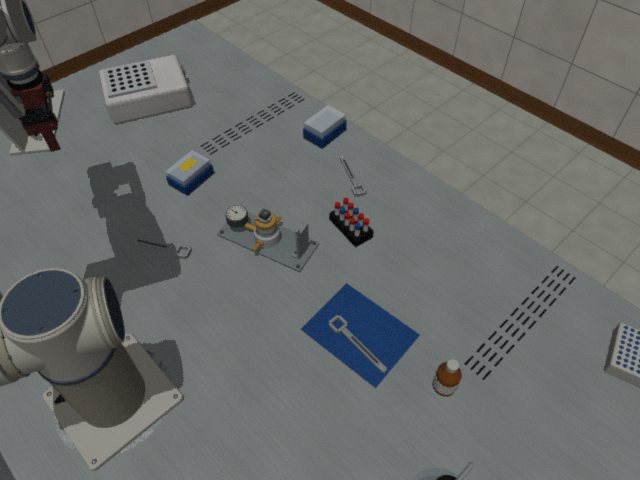

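View pics/a_wrist.png

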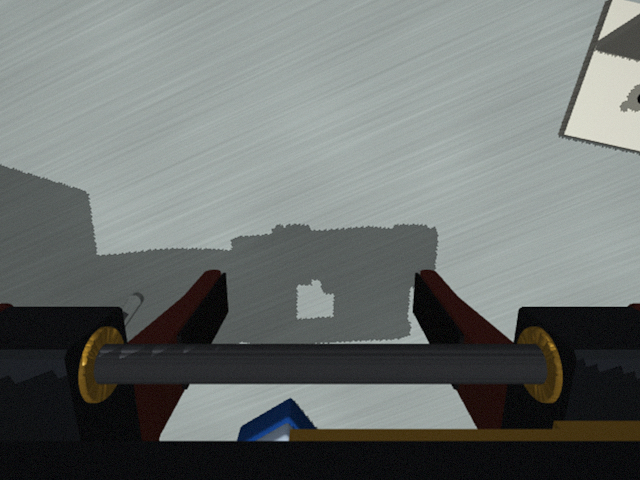

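The target spanner is on the mat: head at top px (401,294), handle end at (465,298). The regulator is at about (270,265) with the upright near (310,255). Next I'll measure both.

```bash
python3 - <<'E'
from h import *
f=dict(np.load("pics/a_top.npz"))
C=cloud(f)
# upscaled crops
save(f,"pics/b_reg.png",(225,315,205,340),5)
save(f,"pics/b_mat.png",(235,330,360,480),5)
s=dict(np.load("pics/a_side.npz"));save(s,"pics/b_sreg.png",(190,280,205,330),5)
# heights map
for u,v in [(401,294),(393,294),(440,295),(464,298),(380,280),(270,265),(233,279),(310,255),(330,195),(516,268),(133,270)]:
    print((u,v),C[v,u].round(4))
# mat via blue mask
im=f["frame"].astype(int)
m=((im[...,2]-im[...,0])>50).astype(np.uint8); m[:, :365]=0; m[:,475:]=0
pts=np.argwhere(m)[:,::-1].astype(np.float32)
r=cv2.minAreaRect(pts);b=cv2.boxPoints(r)
B=np.array([px2z(f,*p,0.003)[:2] for p in b]);print(r,B.round(4),B.mean(0))
print([np.linalg.norm(B[i]-B[i-1]).round(4) for i in range(4)])
E
```

```text
(401, 294) [ 0.4674 -0.2141  0.0064]
(393, 294) [ 0.4668 -0.1944  0.0091]
(440, 295) [ 0.4671 -0.3074  0.01  ]
(464, 298) [ 0.4616 -0.3664  0.0051]
(380, 280) [ 0.5001 -0.1633  0.0052]
(270, 265) [0.5189 0.0958 0.1166]
(233, 279) [0.4897 0.185  0.0608]
(310, 255) [0.5565 0.0078 0.0092]
(330, 195) [ 0.7014 -0.0372  0.0323]
(516, 268) [ 0.5288 -0.4657  0.0859]
(133, 270) [0.5054 0.4204 0.0558]
((419.47210693359375, 283.609130859375), (68.82465362548828, 90.05626678466797), 85.91438293457031) [[ 0.5671 -0.1436]
 [ 0.5883 -0.3634]
 [ 0.4217 -0.3733]
 [ 0.4012 -0.1571]] [ 0.49456491 -0.25936745]
[np.float64(0.1665), np.float64(0.2208), np.float64(0.1669), np.float64(0.2171)]
```

View pics/b_reg.png

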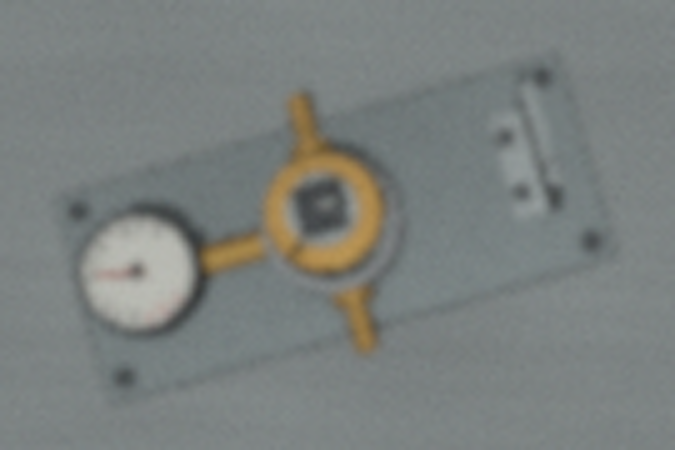

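View pics/b_mat.png

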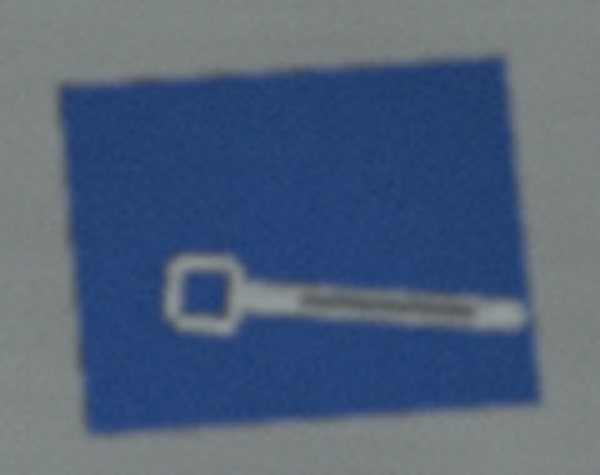

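View pics/b_sreg.png

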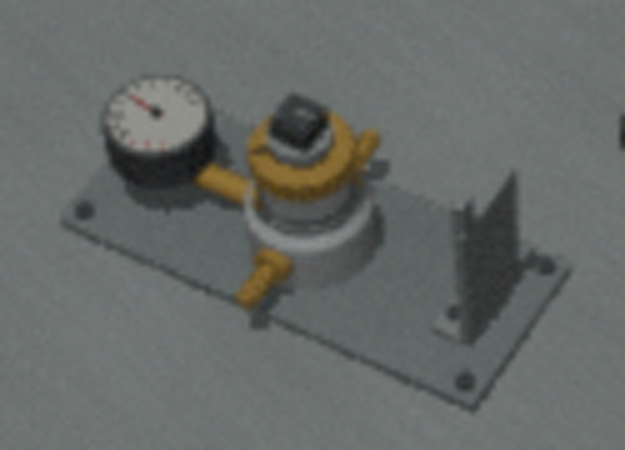

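```bash
cat >> h.py <<'E'
from scipy.spatial.transform import Rotation as R
def pose():
    s=manip.read_state();q=s["tool_rot"]
    return s["tool_pos"],R.from_quat([q[1],q[2],q[3],q[0]]).as_matrix()
def yawy(M): return np.degrees(np.arctan2(M[1,1],M[0,1]))
def plan(p,yaw,n):
    """rows to reach TCP p with tool pointing down, tool y at world angle yaw(deg)"""
    p0,M0=pose();y=np.radians(yaw);
    M=np.array([[-np.sin(y),np.cos(y),0],[np.cos(y),np.sin(y),0],[0,0,-1]])
    rv=R.from_matrix(M0.T@M).as_rotvec()
    Mi=M0.copy();d=(np.array(p)-p0)/n
    for i in range(n):
        t=Mi.T@d*100; w=np.degrees(rv/n)
        print(f"t {t.round(2)} w {w.round(2)}")
        Mi=Mi@R.from_rotvec(rv/n).as_matrix()
def st():
    s=manip.read_state();p,M=pose()
    print("t%.2f"%s["clock"],"p",p.round(4),"yaw %.2f"%yawy(M),"tilt",M[:2,2].round(4),"F",s["wrist_force"].round(2),"m",s["moment"].round(3),"gap %.4f"%s["finger_gap"])
E
python3 -c "
from h import *
st();plan([.466,-.262,.13],-92.,18)"
```

```text
t0.15 p [0.2419 0.5758 0.1897] yaw -22.79 tilt [-0.0005 -0.0011] F [-0.27  0.27 -1.32] m [-0.012  0.02  -0.027] gap 0.0875
t [-3.81  2.95  0.34] w [0.   0.   3.84]
t [-3.6   3.2   0.34] w [0.   0.   3.84]
t [-3.38  3.43  0.34] w [0.   0.   3.84]
t [-3.14  3.65  0.34] w [0.   0.   3.84]
t [-2.89  3.86  0.33] w [0.   0.   3.84]
t [-2.62  4.04  0.33] w [0.   0.   3.84]
t [-2.35  4.21  0.33] w [0.   0.   3.84]
t [-2.06  4.36  0.33] w [0.   0.   3.84]
t [-1.76  4.48  0.33] w [0.   0.   3.84]
t [-1.46  4.59  0.33] w [0.   0.   3.84]
t [-1.15  4.68  0.33] w [0.   0.   3.84]
t [-0.83  4.75  0.33] w [0.   0.   3.84]
t [-0.51  4.79  0.33] w [0.   0.   3.84]
t [-0.19  4.81  0.33] w [0.   0.   3.84]
t [0.13 4.82 0.33] w [0.   0.   3.84]
t [0.46 4.8  0.33] w [0.   0.   3.84]
t [0.78 4.75 0.33] w [0.   0.   3.84]
t [1.09 4.69 0.33] w [0.   0.   3.84]
```

```bash
python3 -c "
from h import *
st();plan([.534,.05,.19],-73.,13)"
```

```text
t0.15 p [0.2419 0.5758 0.1897] yaw -22.79 tilt [-0.0005 -0.0011] F [-0.27  0.27 -1.32] m [-0.012  0.02  -0.027] gap 0.0875
t [-2.86  3.64  0.  ] w [0.   0.   3.86]
t [-2.61  3.82  0.  ] w [0.   0.   3.86]
t [-2.34  3.99  0.  ] w [0.   0.   3.86]
t [-2.07  4.14 -0.  ] w [0.   0.   3.86]
t [-1.79  4.27 -0.  ] w [0.   0.   3.86]
t [-1.49  4.38 -0.  ] w [0.   0.   3.86]
t [-1.2   4.47 -0.  ] w [0.   0.   3.86]
t [-0.89  4.54 -0.  ] w [0.   0.   3.86]
t [-0.58  4.59 -0.  ] w [0.   0.   3.86]
t [-0.27  4.62 -0.  ] w [0.   0.   3.86]
t [ 0.04  4.63 -0.  ] w [0.   0.   3.86]
t [ 0.35  4.61 -0.  ] w [0.   0.   3.86]
t [ 0.66  4.58 -0.  ] w [0.   0.   3.86]
```

Call:
carry_out --deltas '[{"tx": -2.86,"ty": 3.64,"wz": 3.86},{"tx": -2.61,"ty": 3.82,"wz": 3.86},{"tx": -2.34,"ty": 3.99,"wz": 3.86},{"tx": -2.07,"ty": 4.14,"wz": 3.86},{"tx": -1.79,"ty": 4.27,"wz": 3.86}]'

```text
invalid input
```

Call:
carry_out --deltas '[{"tx": -1.49,"ty": 4.38,"wz": 3.86},{"tx": -1.2,"ty": 4.47,"wz": 3.86},{"tx": -0.89,"ty": 4.54,"wz": 3.86},{"tx": -0.58,"ty": 4.59,"wz": 3.86},{"tx": -0.27,"ty": 4.62,"wz": 3.86}]'

```text
invalid input
```

Call:
carry_out --deltas '[{"tx": 0.04,"ty": 4.63,"wz": 3.86},{"tx": 0.35,"ty": 4.61,"wz": 3.86},{"tx": 0.66,"ty": 4.58,"wz": 3.86},{"tx": 0},{"tx": 0}]'

```text
invalid input
```

```bash
python3 -c "
from h import *
st();f=grab('wrist');save(f,'pics/c_w.png');np.savez('pics/c_w.npz',**f);print(f['cam_to_world'].round(4))"
```

```text
t0.15 p [0.2419 0.5758 0.1897] yaw -22.79 tilt [-0.0005 -0.0011] F [-0.27  0.27 -1.32] m [-0.012  0.02  -0.027] gap 0.0875
[[ 0.387  -0.8917 -0.2348  0.1778]
 [ 0.9221  0.3739  0.0999  0.6017]
 [-0.0013 -0.2551  0.9669  0.3834]
 [ 0.      0.      0.      1.    ]]
```

View pics/c_w.png

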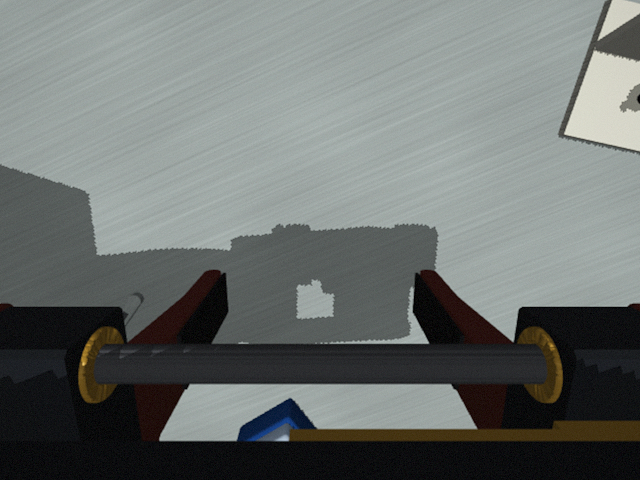

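The rows were refused, so nothing moved. Next try gives every key in full.

Call:
carry_out --deltas '[{"tx": -2.86,"ty": 3.64,"tz": 0,"wx": 0,"wy": 0,"wz": 3.86,"jaw": 8.7},{"tx": -2.61,"ty": 3.82,"tz": 0,"wx": 0,"wy": 0,"wz": 3.86,"jaw": 8.7},{"tx": -2.34,"ty": 3.99,"tz": 0,"wx": 0,"wy": 0,"wz": 3.86,"jaw": 8.7},{"tx": -2.07,"ty": 4.14,"tz": 0,"wx": 0,"wy": 0,"wz": 3.86,"jaw": 8.7},{"tx": -1.79,"ty": 4.27,"tz": 0,"wx": 0,"wy": 0,"wz": 3.86,"jaw": 8.7}]'

```text
clock: 0.82
tool_pos: [0.355, 0.3726, 0.1903]
tool_rot: [0.0, 0.914, 0.405, 0.0]
wrist_force: [0.5, 1.1, -0.5]
finger_gap: 0.087
```

Call:
carry_out --deltas '[{"tx": -1.49,"ty": 4.38,"tz": 0,"wx": 0,"wy": 0,"wz": 3.86,"jaw": 8.7},{"tx": -1.2,"ty": 4.47,"tz": 0,"wx": 0,"wy": 0,"wz": 3.86,"jaw": 8.7},{"tx": -0.89,"ty": 4.54,"tz": 0,"wx": 0,"wy": 0,"wz": 3.86,"jaw": 8.7},{"tx": -0.58,"ty": 4.59,"tz": 0,"wx": 0,"wy": 0,"wz": 3.86,"jaw": 8.7},{"tx": -0.27,"ty": 4.62,"tz": 0,"wx": 0,"wy": 0,"wz": 3.86,"jaw": 8.7}]'

```text
clock: 1.45
tool_pos: [0.4675, 0.1704, 0.1903]
tool_rot: [-0.0, 0.969, 0.246, 0.0]
wrist_force: [0.9, -0.1, -0.7]
finger_gap: 0.0872
```

Call:
carry_out --deltas '[{"tx": 0.04,"ty": 4.63,"tz": 0,"wx": 0,"wy": 0,"wz": 3.86,"jaw": 8.7},{"tx": 0.35,"ty": 4.61,"tz": 0,"wx": 0,"wy": 0,"wz": 3.86,"jaw": 8.7},{"tx": 0.66,"ty": 4.58,"tz": 0,"wx": 0,"wy": 0,"wz": 3.86,"jaw": 8.7},{"tx": 0,"ty": 0,"tz": 0,"wx": 0,"wy": 0,"wz": 0,"jaw": 8.7},{"tx": 0,"ty": 0,"tz": 0,"wx": 0,"wy": 0,"wz": 0,"jaw": 8.7}]'

```text
clock: 2.08
tool_pos: [0.5338, 0.0507, 0.19]
tool_rot: [-0.0, 0.989, 0.148, -0.0]
wrist_force: [0.1, 0.8, -0.6]
finger_gap: 0.0871
```

```bash
python3 -c "
from h import *
st();f=grab('wrist');save(f,'pics/d_w.png');np.savez('pics/d_w.npz',**f);print(f['cam_to_world'].round(4))"
```

```text
t2.08 p [0.5338 0.0507 0.19  ] yaw -72.97 tilt [-0.001   0.0002] F [ 0.08  0.8  -0.64] m [-0.089  0.05   0.02 ] gap 0.0871
[[ 0.956  -0.2839 -0.0735  0.5137]
 [ 0.2932  0.9243  0.2442  0.1159]
 [-0.0014 -0.255   0.9669  0.3837]
 [ 0.      0.      0.      1.    ]]
```

View pics/d_w.png

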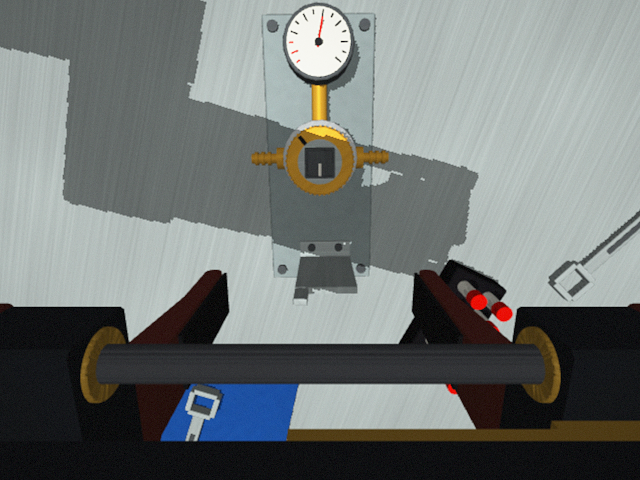

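Wrist view: gauge pivot at (319,41), square head at (319,163), upright at (325,275) with its horn at (300,296). Refining from a crop.

```bash
python3 - <<'E'
from h import *
f=dict(np.load("pics/d_w.npz"))
save(f,"pics/d_crop.png",(115,215,240,400),5)
save(f,"pics/d_crop2.png",(230,310,250,390),5)
C=cloud(f)
for v,u in [(163,319),(155,312),(185,319),(135,319),(150,305)]: print(u,v,C[v,u].round(4))
for u,v in [(319,41)]: print("gauge",px2z(f,u,v,.060).round(4))
# dark square mask within window
g=cv2.cvtColor(f["frame"],cv2.COLOR_RGB2GRAY)
z=C[...,2]
m=(abs(z-.111)<.006);m[:120]=0;m[210:]=0;m[:,:280]=0;m[:,360:]=0
P=C[m];print(m.sum(),P.mean(0),z[m].mean())
r=cv2.minAreaRect(P[:,:2].astype(np.float32)*1000);print(r)
# ring
m=(abs(z-.085)<.004);m[:115]=0;m[210:]=0;m[:,:270]=0;m[:,370:]=0
P=C[m];c,rad=cv2.minEnclosingCircle(P[:,:2].astype(np.float32)*1000);print("ring",c,rad,P[:,2].mean(), m.sum())
m=(abs(z-.060)<.004);m[90:]=0
P=C[m];c,rad=cv2.minEnclosingCircle(P[:,:2].astype(np.float32)*1000);print("gauge",c,rad,m.sum())
m=(z>.09)&(z<.125);m[:235]=0;m[310:]=0;m[:,:270]=0;m[:,380:]=0
P=C[m];print("upr",P[:,:].min(0),P.max(0),m.sum());r=cv2.minAreaRect(P[:,:2].astype(np.float32)*1000);print(r)
E
```

```text
319 163 [0.5174 0.0998 0.1114]
312 155 [0.511  0.1037 0.1107]
319 185 [0.5229 0.0815 0.0835]
319 135 [0.5115 0.1187 0.084 ]
305 150 [0.505  0.1054 0.1063]
gauge [0.4904 0.1875 0.06  ]
920 [0.51783067 0.09984427 0.10955175] 0.10955174672148761
((517.8946533203125, 99.48812103271484), (21.477529525756836, 21.775394439697266), 17.058040618896484)
ring (518.0621337890625, 99.72894287109375) 27.711559295654297 0.08399022466078779 2119
gauge (490.2909240722656, 186.9776153564453) 28.646766662597656 4274
upr [ 0.52858791 -0.00879088  0.09003102] [0.57927385 0.01177849 0.12058387] 734
((553.8179931640625, 1.156468391418457), (51.96033477783203, 6.824068069458008), 17.126445770263672)
```

View pics/d_crop.png

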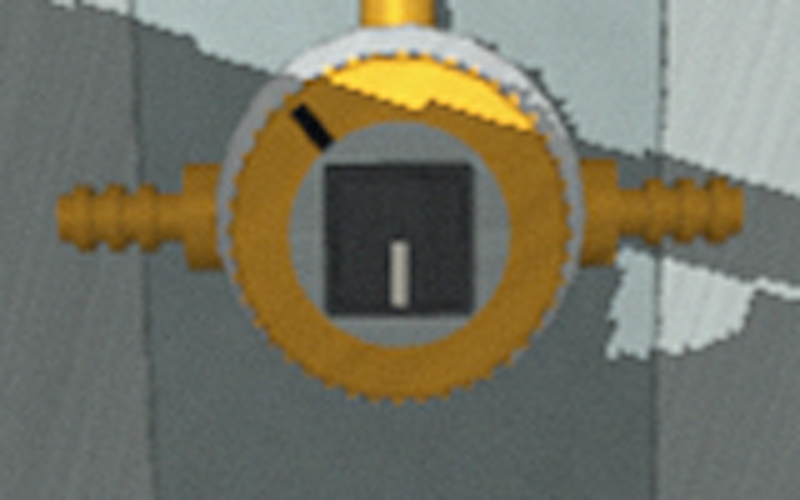

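View pics/d_crop2.png

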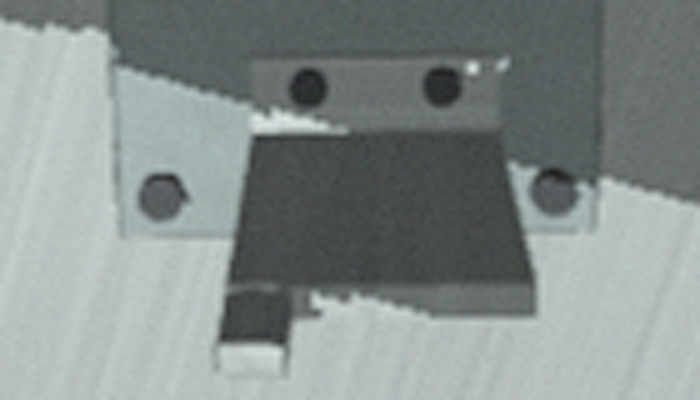

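```bash
python3 -c "
from h import *
f=dict(np.load('pics/d_w.npz'));print(px2z(f,319.7,163,.108))
f=dict(np.load('pics/a_top.npz'));
# spanner head hole centre & handle end from crop b_mat (origin 360,235, x5)
h=px2z(f,360+204/5,235+293/5,.015);e=px2z(f,360+520/5,235+315/5,.013);print(h,e,np.degrees(np.arctan2(*(e-h)[[1,0]])),np.linalg.norm(e-h))
st();plan([.4655,-.262,.13],-92.,8)"
```

```text
[0.5179656  0.09974529 0.108     ]
[ 0.46789987 -0.21230996  0.015     ] [ 0.46116503 -0.36436108  0.013     ] -92.5361610206885 0.15221333554569938
t2.12 p [0.5337 0.0511 0.1901] yaw -72.92 tilt [-0.0009  0.0002] F [0.76 0.82 0.39] m [-0.092  0.018 -0.024] gap 0.0868
t [-1.96  3.49  0.75] w [-0.    0.01  2.39]
t [-1.82  3.57  0.75] w [-0.    0.01  2.39]
t [-1.67  3.64  0.75] w [-0.    0.01  2.39]
t [-1.51  3.71  0.75] w [-0.    0.01  2.39]
t [-1.36  3.77  0.75] w [-0.    0.01  2.39]
t [-1.2   3.82  0.75] w [-0.    0.01  2.39]
t [-1.04  3.87  0.75] w [-0.    0.01  2.39]
t [-0.88  3.91  0.75] w [-0.    0.01  2.39]
```

Call:
carry_out --deltas '[{"tx": -1.96,"ty": 3.49,"tz": 0,"wx": 0,"wy": 0,"wz": 2.45,"jaw": 5},{"tx": -1.82,"ty": 3.57,"tz": 0,"wx": 0,"wy": 0,"wz": 2.45,"jaw": 5},{"tx": -1.67,"ty": 3.64,"tz": 1,"wx": 0,"wy": 0,"wz": 2.45,"jaw": 5},{"tx": -1.51,"ty": 3.71,"tz": 1,"wx": 0,"wy": 0,"wz": 2.45,"jaw": 5},{"tx": -1.36,"ty": 3.77,"tz": 1,"wx": 0,"wy": 0,"wz": 2.45,"jaw": 5}]'

```text
clock: 2.75
tool_pos: [0.4908, -0.1448, 0.1602]
tool_rot: [-0.0, 0.999, 0.042, 0.0]
wrist_force: [-0.1, 0.2, -0.1]
finger_gap: 0.0503
```

Call:
carry_out --deltas '[{"tx": -1.2,"ty": 3.82,"tz": 1,"wx": 0,"wy": 0,"wz": 2.45,"jaw": 5},{"tx": -1.04,"ty": 3.87,"tz": 1,"wx": 0,"wy": 0,"wz": 2.45,"jaw": 5},{"tx": -0.88,"ty": 3.91,"tz": 1,"wx": 0,"wy": 0,"wz": 2.45,"jaw": 5},{"tx": 0,"ty": 0,"tz": 0,"wx": 0,"wy": 0,"wz": 0,"jaw": 5},{"tx": 0,"ty": 0,"tz": 0,"wx": 0,"wy": 0,"wz": 0,"jaw": 5}]'

```text
clock: 3.38
tool_pos: [0.4648, -0.261, 0.1303]
tool_rot: [-0.0, 1.0, -0.022, -0.0]
wrist_force: [0.5, -0.4, -0.4]
finger_gap: 0.05
```

```bash
python3 -c "
from h import *
st();f=grab('wrist');save(f,'pics/e_w.png');np.savez('pics/e_w.npz',**f)"
```

```text
t3.38 p [ 0.4648 -0.261   0.1303] yaw -92.49 tilt [-0.0003  0.0005] F [ 0.51 -0.39 -0.42] m [-0.052  0.062  0.018] gap 0.0500
```

View pics/e_w.png

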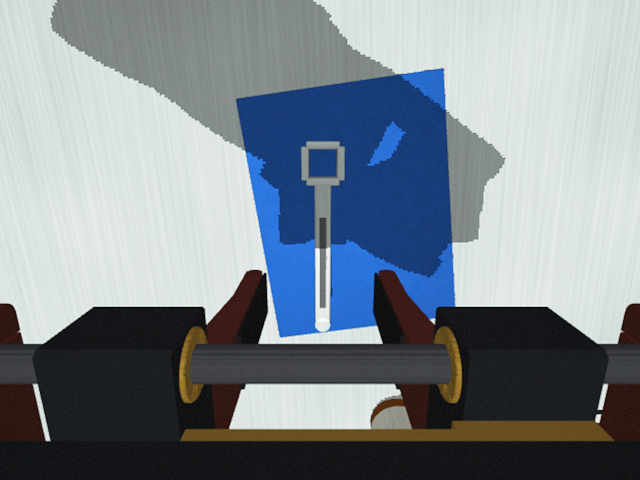

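Spanner head is at px (323,163) and the handle end at (322,325), in line with the tool. Now the exact offset.

```bash
python3 - <<'E'
from h import *
f=dict(np.load("pics/e_w.npz"));save(f,"pics/e_c.png",(130,200,280,370),8)
C=cloud(f);im=f["frame"].astype(int)
blue=(im[...,2]-im[...,0])>40
m=~blue; m[:135]=0;m[190:]=0;m[:,:296]=0;m[:,350:]=0
v,u=np.nonzero(m);print(u.min(),u.max(),v.min(),v.max())
# hole: blue component inside head
b=blue.astype(np.uint8);n,l,s,c=cv2.connectedComponentsWithStats(b,connectivity=4)
i=l[163,323];print("hole",s[i],c[i]); h=px2z(f,*c[i],.010);print(h)
m=~blue;m[:195]=0;m[260:]=0;m[:,:300]=0;m[:,345:]=0
A=[]
for r in range(195,240,4):
    u=np.nonzero(m[r])[0];A.append(px2z(f,(u.min()+u.max())/2,r,.013)[:2])
A=np.array(A);d=cv2.fitLine(A.astype(np.float32),cv2.DIST_L2,0,.01,.01).ravel();print(d,np.degrees(np.arctan2(d[1],d[0])))
print("z",C[145,323],C[195,322])
np.set_printoptions(suppress=True)
p,M=pose();print("head in tool",(M.T@(h-p)*1000).round(2)); print((M.T@(np.r_[A[0],.013]-p)*1000).round(2),(M.T@(np.r_[A[-1],.013]-p)*1000).round(2))
E
```

```text
301 344 141 189
hole [309 149  28  28 775] [322.41290323 162.43225806]
[ 0.46887728 -0.21163192  0.01      ]
[ 0.03761746  0.9992922   0.4670035  -0.25735155] 87.84416
z [ 0.4699099  -0.19751777  0.01523989] [ 0.46740125 -0.23862765  0.01107224]
head in tool [  1.66 -49.4  120.54]
[  1.75 -22.65 117.53] [  1.81  15.72 117.52]
```

View pics/e_c.png

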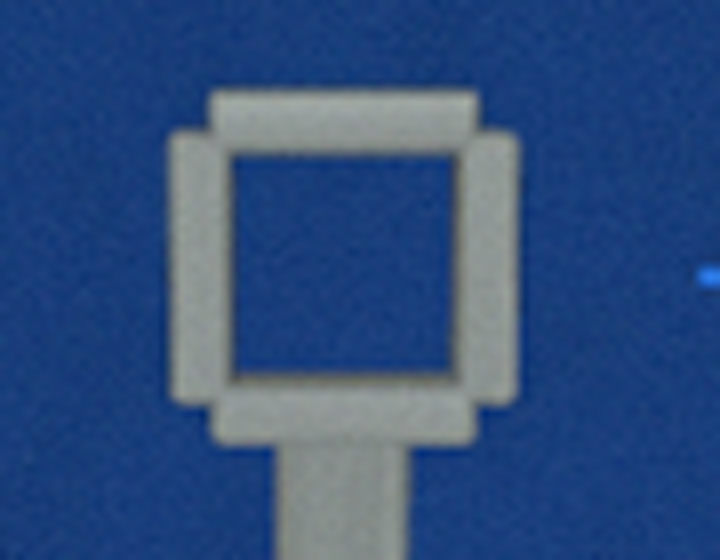

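Call:
carry_out --deltas '[{"tx": 0.17,"ty": -0.1,"tz": 4,"wx": 0,"wy": 0,"wz": -0.3,"jaw": 4},{"tx": 0,"ty": 0,"tz": 4,"wx": 0,"wy": 0,"wz": 0,"jaw": 4},{"tx": 0,"ty": 0,"tz": 3,"wx": 0,"wy": 0,"wz": 0,"jaw": 4},{"tx": 0,"ty": 0,"tz": 1.2,"wx": 0,"wy": 0,"wz": 0,"jaw": 4},{"tx": 0,"ty": 0,"tz": 0,"wx": 0,"wy": 0,"wz": 0,"jaw": 4}]'

```text
clock: 4.05
tool_pos: [0.4666, -0.2606, 0.0082]
tool_rot: [-0.0, 1.0, -0.019, -0.0]
wrist_force: [0.1, 0.1, 0.1]
finger_gap: 0.04
```

```bash
python3 -c "
from h import *
st();f=grab('wrist');save(f,'pics/f_w.png')"
```

```text
t4.05 p [ 0.4666 -0.2606  0.0082] yaw -92.20 tilt [-0.0007  0.0004] F [0.09 0.08 0.14] m [-0.028  0.051 -0.003] gap 0.0400
```

View pics/f_w.png

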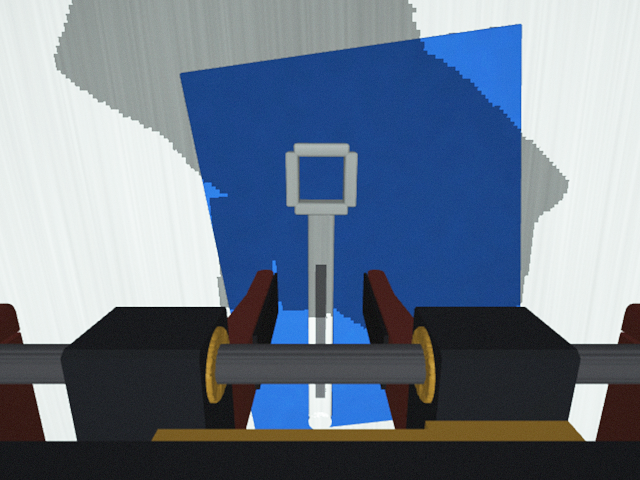

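Handle is centred between the fingers (px 320). Going 2 mm lower and closing.

Call:
carry_out --deltas '[{"tx": 0,"ty": 0,"tz": 0.2,"wx": 0,"wy": 0,"wz": 0,"jaw": 1},{"tx": 0,"ty": 0,"tz": 0,"wx": 0,"wy": 0,"wz": 0,"jaw": 0.5},{"tx": 0,"ty": 0,"tz": 0,"wx": 0,"wy": 0,"wz": 0,"jaw": 0.5},{"tx": 0,"ty": 0,"tz": 0,"wx": 0,"wy": 0,"wz": 0,"jaw": 0.5}]' --squeeze 40

```text
clock: 4.6
tool_pos: [0.4666, -0.2616, 0.0065]
tool_rot: [0.0, 1.0, -0.02, 0.0]
wrist_force: [1.2, 0.7, -0.4]
finger_gap: 0.0056
```

Call:
carry_out --deltas '[{"tx": 0,"ty": 0,"tz": -3,"wx": 0,"wy": 0,"wz": 0,"jaw": 0.5},{"tx": 0,"ty": 0,"tz": -5,"wx": 0,"wy": 0,"wz": 0,"jaw": 0.5},{"tx": 0,"ty": 0,"tz": -5,"wx": 0,"wy": 0,"wz": 0,"jaw": 0.5},{"tx": 0,"ty": 0,"tz": 0,"wx": 0,"wy": 0,"wz": 0,"jaw": 0.5}]' --squeeze 40

```text
clock: 5.1
tool_pos: [0.469, -0.2629, 0.1401]
tool_rot: [0.002, 1.0, -0.02, 0.003]
wrist_force: [0.5, -0.2, -0.8]
finger_gap: 0.0053
```

```bash
python3 -c "
from h import *
st();f=grab('wrist');save(f,'pics/g_w.png');np.savez('pics/g_w.npz',**f)
d=np.array([np.sin(np.radians(17.2)),-np.cos(np.radians(17.2))])
g=np.array([.518,.0997])+.049*d;print(g)
plan([*g,.145],-72.9,8)"
```

```text
t5.10 p [ 0.469  -0.2629  0.1401] yaw -92.28 tilt [ 0.0067 -0.0039] F [ 0.51 -0.17 -0.78] m [-0.039  0.065 -0.023] gap 0.0053
[0.53248969 0.05289136]
t [ 0.66 -3.97 -0.09] w [ 0.02 -0.02 -2.42]
t [ 0.82 -3.93 -0.09] w [ 0.02 -0.02 -2.42]
t [ 0.99 -3.9  -0.09] w [ 0.02 -0.02 -2.42]
t [ 1.15 -3.85 -0.09] w [ 0.02 -0.02 -2.42]
t [ 1.31 -3.8  -0.09] w [ 0.02 -0.02 -2.42]
t [ 1.47 -3.74 -0.09] w [ 0.02 -0.02 -2.42]
t [ 1.63 -3.67 -0.09] w [ 0.02 -0.02 -2.42]
t [ 1.78 -3.6  -0.09] w [ 0.02 -0.02 -2.42]
```

View pics/g_w.png

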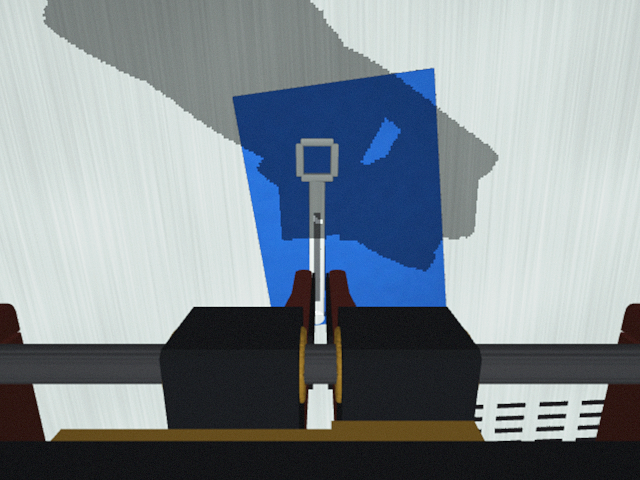

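The jaw went all the way to 5 mm, so the fingers closed over the handle without taking it. I'll re-measure and go lower.

```bash
python3 - <<'E'
from h import *
f=grab("wrist");st()
C=cloud(f);im=f["frame"].astype(int)
blue=(im[...,2]-im[...,0])>40
b=blue.astype(np.uint8);n,l,s,c=cv2.connectedComponentsWithStats(b,connectivity=4)
i=l[160,317];print("hole",s[i],c[i]); h=px2z(f,*c[i],.010);print(h)
m=~blue;m[:190]=0;m[:,:300]=0;m[:,335:]=0
A=[]
for r in range(185,212,3):
    u=np.nonzero(~blue[r,300:335])[0]+300;A.append(px2z(f,(u.min()+u.max())/2,r,.013)[:2])
A=np.array(A);d=cv2.fitLine(A.astype(np.float32),cv2.DIST_L2,0,.01,.01).ravel();print(np.degrees(np.arctan2(d[1],d[0])))
p,M=pose();print((M.T@(h-p)*1000).round(2),(M.T@(np.r_[A[-1],.013]-p)*1000).round(2))
print([C[r,317,2].round(4) for r in (190,195,200,205,142,178)],C[150,280].round(4))
a=A.mean(0);dd=h[:2]-a;ang=np.degrees(np.arctan2(-dd[1],-dd[0]));print("axis",ang)
t=h[:2]-.049*dd/np.linalg.norm(dd);print(t)
plan([*t,.02],ang,3)
E
```

```text
t5.20 p [ 0.4664 -0.2614  0.1364] yaw -92.27 tilt [ 0.0006 -0.0004] F [ 0.3   0.53 -0.77] m [-0.023  0.145 -0.006] gap 0.0049
hole [306 148  27  27 716] [319.01815642 160.76396648]
[ 0.46892973 -0.21186386  0.01      ]
86.11243
[  0.49 -49.64 126.35] [ 3.0000e-02 -8.6100e+00  1.2337e+02]
[np.float64(0.0125), np.float64(0.0128), np.float64(0.0115), np.float64(0.0126), np.float64(0.0146), np.float64(0.0141)] [ 0.4356 -0.2019  0.0019]
axis -92.77741679578591
[ 0.46655539 -0.2608063 ]
t [ 0.   -0.02  3.88] w [ 0.01 -0.01  0.17]
t [ 0.   -0.02  3.88] w [ 0.01 -0.01  0.17]
t [ 0.   -0.02  3.88] w [ 0.01 -0.01  0.17]
```

Call:
carry_out --deltas '[{"tx": 0,"ty": 0,"tz": 3.5,"wx": 0,"wy": 0,"wz": 0,"jaw": 4},{"tx": 0,"ty": 0,"tz": 4,"wx": 0,"wy": 0,"wz": 0,"jaw": 4},{"tx": 0,"ty": 0,"tz": 4,"wx": 0,"wy": 0,"wz": 0,"jaw": 4},{"tx": 0,"ty": 0,"tz": 1.7,"wx": 0,"wy": 0,"wz": 0,"jaw": 4},{"tx": 0,"ty": 0,"tz": 0,"wx": 0,"wy": 0,"wz": 0,"jaw": 4}]'

```text
clock: 5.82
tool_pos: [0.4651, -0.2606, 0.0026]
tool_rot: [-0.001, 1.0, -0.02, -0.002]
wrist_force: [-0.0, -0.7, -0.1]
finger_gap: 0.04
```

```bash
python3 -c "
from h import *
st()"
```

```text
t5.83 p [ 0.4651 -0.2606  0.0026] yaw -92.27 tilt [-0.0034  0.002 ] F [-0.04 -0.66 -0.07] m [-0.079  0.048 -0.003] gap 0.0400
```

Call:
carry_out --deltas '[{"tx": 0,"ty": 0,"tz": 0,"wx": 0,"wy": 0,"wz": 0,"jaw": 2},{"tx": 0,"ty": 0,"tz": 0,"wx": 0,"wy": 0,"wz": 0,"jaw": 2}]'

```text
clock: 6.08
tool_pos: [0.4674, -0.262, 0.0055]
tool_rot: [0.001, 1.0, -0.02, 0.001]
wrist_force: [-0.0, -0.3, -0.3]
finger_gap: 0.0234
```

```bash
python3 -c "
from h import *
st();f=grab('wrist');save(f,'pics/h_w.png',(120,400,160,480),2.4)"
```

```text
t6.08 p [ 0.4674 -0.262   0.0055] yaw -92.27 tilt [ 0.002  -0.0012] F [-0.02 -0.28 -0.26] m [-0.055  0.029  0.003] gap 0.0234
```

View pics/h_w.png

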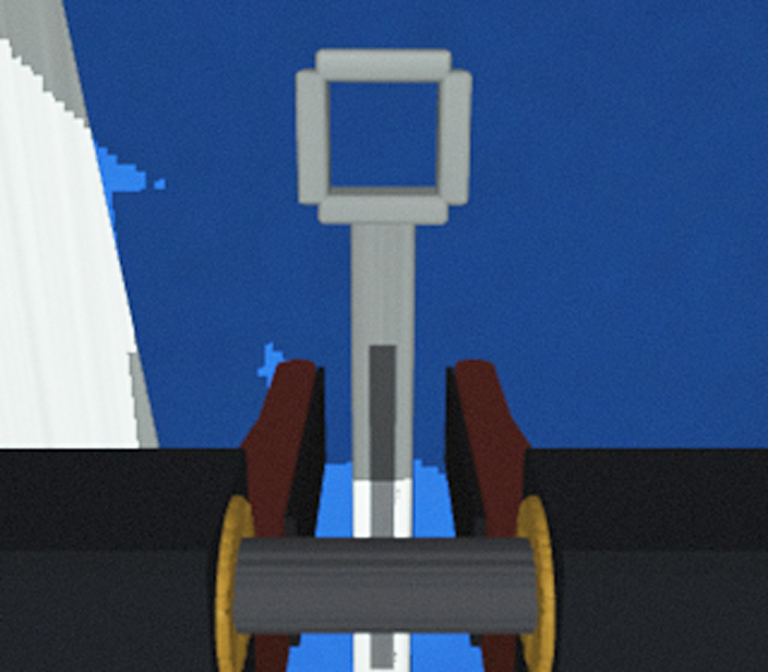

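Call:
carry_out --deltas '[{"tx": 0,"ty": 0,"tz": 0.05,"wx": 0,"wy": 0,"wz": 0,"jaw": 1.8},{"tx": 0,"ty": 0,"tz": 0,"wx": 0,"wy": 0,"wz": 0,"jaw": 1.6},{"tx": 0,"ty": 0,"tz": 0,"wx": 0,"wy": 0,"wz": 0,"jaw": 1.2},{"tx": 0,"ty": 0,"tz": 0,"wx": 0,"wy": 0,"wz": 0,"jaw": 1.2}]' --squeeze 15

```text
clock: 6.62
tool_pos: [0.4665, -0.2614, 0.0038]
tool_rot: [-0.0, 1.0, -0.02, -0.0]
wrist_force: [-0.1, -0.1, 0.3]
finger_gap: 0.0119
```

```bash
python3 -c "
from h import *
st();f=grab('wrist');save(f,'pics/i_w.png',(120,400,160,480),2.4)"
```

```text
t6.62 p [ 0.4665 -0.2614  0.0038] yaw -92.27 tilt [-0.0001  0.    ] F [-0.13 -0.06  0.27] m [-0.056  0.077  0.025] gap 0.0119
```

View pics/i_w.png

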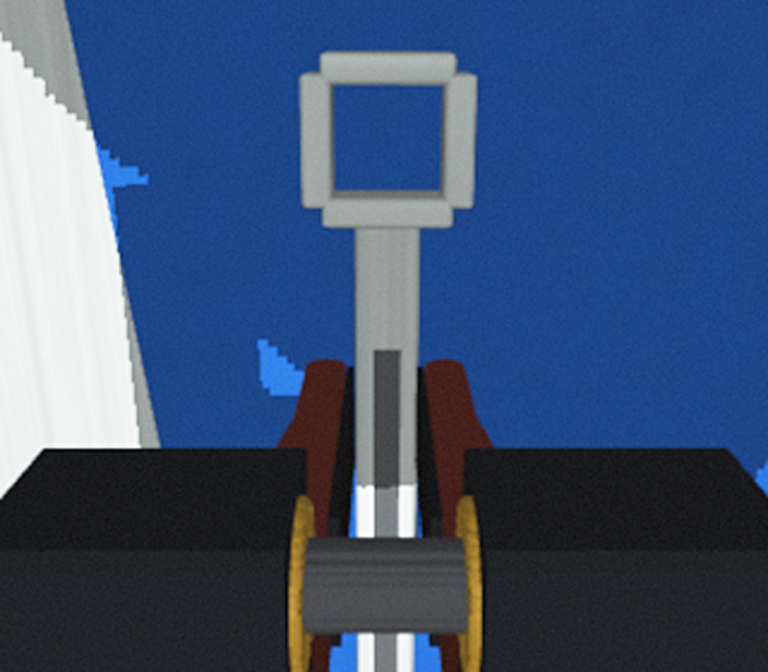

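Call:
carry_out --deltas '[{"tx": 0,"ty": 0,"tz": 0,"wx": 0,"wy": 0,"wz": 0,"jaw": 0.8},{"tx": 0,"ty": 0,"tz": 0,"wx": 0,"wy": 0,"wz": 0,"jaw": 0.6}]' --squeeze 15

```text
clock: 6.92
tool_pos: [0.4665, -0.2614, 0.0037]
tool_rot: [-0.0, 1.0, -0.02, -0.0]
wrist_force: [-0.5, -0.9, 0.1]
finger_gap: 0.0058
```

```bash
python3 -c "
from h import *
st();f=grab('wrist');save(f,'pics/j_w.png',(120,400,160,480),2.4)"
```

```text
t6.92 p [ 0.4665 -0.2614  0.0037] yaw -92.27 tilt [-0.0001  0.    ] F [-0.53 -0.95  0.06] m [-0.097  0.078  0.038] gap 0.0058
```

View pics/j_w.png

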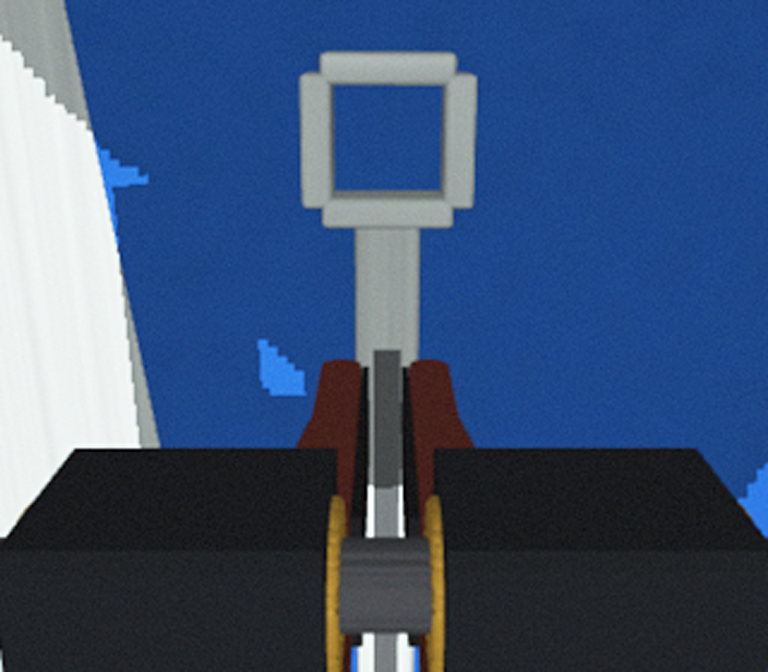

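The fingers pass over the handle with TCP at z=3.7 mm, so the tips are really higher than reported. I'll check with depth.

```bash
python3 - <<'E'
from h import *
f=grab('wrist');C=cloud(f);p,M=pose();np.set_printoptions(suppress=True)
for x,y in [(338,375),(430,375),(440,420),(325,420),(385,300),(385,400),(340,62),(500,150)]:
    u=int(160+x/2.4);v=int(120+y/2.4);print((u,v),C[v,u].round(4),(M.T@(C[v,u]-p)*1000).round(1))
s=grab('side');save(s,'pics/j_s.png',(200,400,230,480),3.0)
S=cloud(s);np.savez('pics/j_s.npz',**s)
E
```

```text
(300, 276) [ 0.4581 -0.2508  0.0445] [ -8.8 -10.2 -40.8]
(339, 276) [ 0.4753 -0.2521  0.043 ] [  8.4  -9.7 -39.3]
(343, 295) [ 0.4758 -0.252   0.0639] [  8.9  -9.8 -60.2]
(295, 295) [ 0.4571 -0.2514  0.0635] [ -9.7  -9.6 -59.8]
(320, 245) [ 0.467  -0.2465  0.0115] [ -0.  -14.9  -7.7]
(320, 286) [ 0.4662 -0.2687  0.0133] [-0.   7.3 -9.6]
(301, 145) [ 0.4599 -0.1955  0.0147] [ -9.1 -65.5 -10.9]
(368, 182) [ 0.4934 -0.2158  0.0025] [ 25.1 -46.6   1.3]
```

View pics/j_s.png

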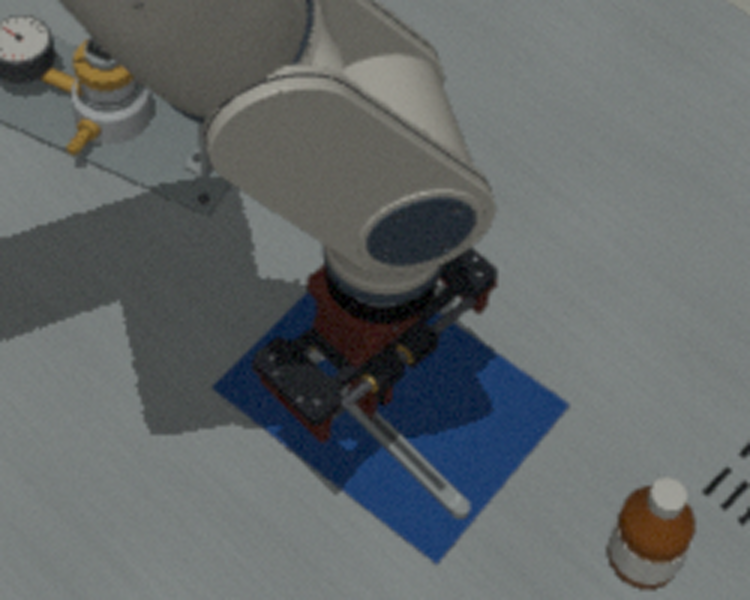

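```bash
python3 - <<'E'
from h import *
f=grab('wrist');C=cloud(f);p,M=pose();np.set_printoptions(suppress=True,linewidth=200)
T=(C-p)@M*1000
for u in (292,298,304,308,312,316,324,328,332,340,346):
    print(u,[(v,T[v,u].round(0).tolist()) for v in (266,268,270,272,276,282,290,300)])
st()
E
```

```text
292 [(266, [-16.0, -0.0, 1.0]), (268, [-16.0, 1.0, 1.0]), (270, [-16.0, 2.0, 1.0]), (272, [-16.0, 4.0, 3.0]), (276, [-16.0, 6.0, 2.0]), (282, [-16.0, 9.0, 1.0]), (290, [-11.0, -10.0, -56.0]), (300, [-11.0, -10.0, -65.0])]
298 [(266, [-12.0, 0.0, 2.0]), (268, [-12.0, 1.0, 1.0]), (270, [-12.0, 2.0, 2.0]), (272, [-10.0, -10.0, -34.0]), (276, [-10.0, -10.0, -39.0]), (282, [-9.0, -10.0, -47.0]), (290, [-9.0, -10.0, -56.0]), (300, [-8.0, -10.0, -65.0])]
304 [(266, [-9.0, 0.0, 3.0]), (268, [-9.0, 1.0, 3.0]), (270, [-7.0, -10.0, -31.0]), (272, [-7.0, -10.0, -35.0]), (276, [-7.0, -10.0, -39.0]), (282, [-7.0, -10.0, -47.0]), (290, [-6.0, -10.0, -55.0]), (300, [-6.0, -10.0, -65.0])]
308 [(266, [-7.0, -1.0, 0.0]), (268, [-7.0, 1.0, 2.0]), (270, [-7.0, 2.0, 1.0]), (272, [-5.0, -10.0, -35.0]), (276, [-5.0, -10.0, -39.0]), (282, [-5.0, -10.0, -46.0]), (290, [-5.0, -10.0, -56.0]), (300, [-5.0, -10.0, -65.0])]
312 [(266, [-4.0, -3.0, -8.0]), (268, [-4.0, -3.0, -9.0]), (270, [-4.0, -1.0, -8.0]), (272, [-4.0, 0.0, -8.0]), (276, [-4.0, -9.0, -37.0]), (282, [-3.0, -8.0, -43.0]), (290, [-3.0, -8.0, -52.0]
[... 766 characters left out ...]
, [5.0, -10.0, -34.0]), (276, [5.0, -10.0, -39.0]), (282, [5.0, -9.0, -46.0]), (290, [5.0, -9.0, -53.0]), (300, [5.0, -9.0, -62.0])]
340 [(266, [11.0, -0.0, 1.0]), (268, [11.0, 1.0, 1.0]), (270, [9.0, -10.0, -31.0]), (272, [9.0, -10.0, -35.0]), (276, [9.0, -10.0, -40.0]), (282, [8.0, -10.0, -47.0]), (290, [8.0, -10.0, -56.0]), (300, [8.0, -10.0, -65.0])]
346 [(266, [14.0, -0.0, 1.0]), (268, [14.0, 1.0, 2.0]), (270, [14.0, 2.0, 1.0]), (272, [12.0, -10.0, -35.0]), (276, [11.0, -10.0, -41.0]), (282, [11.0, -10.0, -46.0]), (290, [10.0, -10.0, -55.0]), (300, [10.0, -10.0, -65.0])]
t7.12 p [ 0.4665 -0.2614  0.0038] yaw -92.27 tilt [ 0. -0.] F [-0.   -0.05  0.31] m [-0.098  0.077 -0.021] gap 0.0062
```

The depth shows the real fingertips about 31 mm behind the reported TCP: the finger's front faces end at tool z ≈ -31 mm. That explains the miss. I'll open and descend stepwise, watching the force.

Call:
carry_out --deltas '[{"tx": 0,"ty": 0,"tz": 0,"wx": 0,"wy": 0,"wz": 0,"jaw": 3.5},{"tx": 0,"ty": 0,"tz": 0,"wx": 0,"wy": 0,"wz": 0,"jaw": 3.5},{"tx": 0,"ty": 0,"tz": 0.8,"wx": 0,"wy": 0,"wz": 0,"jaw": 3.5},{"tx": 0,"ty": 0,"tz": 0.7,"wx": 0,"wy": 0,"wz": 0,"jaw": 3.5},{"tx": 0,"ty": 0,"tz": 0,"wx": 0,"wy": 0,"wz": 0,"jaw": 3.5}]'

```text
clock: 7.75
tool_pos: [0.4658, -0.2611, -0.0121]
tool_rot: [-0.0, 1.0, -0.02, -0.001]
wrist_force: [-0.4, -0.5, -0.4]
finger_gap: 0.0351
```

```bash
python3 - <<'E'
from h import *
f=grab('wrist');C=cloud(f);p,M=pose();st()
save(f,'pics/k_w.png',(120,400,160,480),2.4)
T=(C-p)@M*1000
m=(abs(T[...,1]+10)<1.5)&(abs(T[...,0])<40)&(T[...,2]<-20)&(T[...,2]>-45)
v,u=np.nonzero(m);print(len(v),v.min(),np.percentile(T[m][:,2],[90,99,100]))
E
```

```text
t7.80 p [ 0.4661 -0.2612 -0.0118] yaw -92.27 tilt [-0.001   0.0005] F [0.92 0.37 0.77] m [-0.072  0.068  0.002] gap 0.0350
554 261 [-23.51480986 -22.66430117 -21.86815812]
```

View pics/k_w.png

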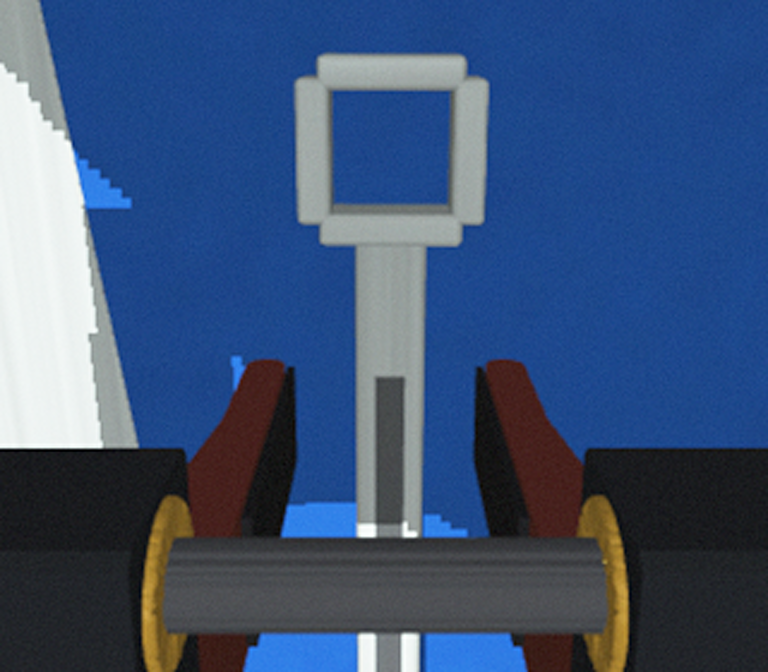

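Call:
carry_out --deltas '[{"tx": 0,"ty": 0,"tz": 0.4,"wx": 0,"wy": 0,"wz": 0,"jaw": 3.5},{"tx": 0,"ty": 0,"tz": 0.4,"wx": 0,"wy": 0,"wz": 0,"jaw": 3.5},{"tx": 0,"ty": 0,"tz": 0.3,"wx": 0,"wy": 0,"wz": 0,"jaw": 3.5},{"tx": 0,"ty": 0,"tz": 0,"wx": 0,"wy": 0,"wz": 0,"jaw": 3.5}]'

```text
clock: 8.3
tool_pos: [0.4663, -0.2613, -0.0225]
tool_rot: [-0.0, 1.0, -0.02, -0.0]
wrist_force: [0.3, 0.9, -1.0]
finger_gap: 0.0351
```

```bash
python3 - <<'E'
from h import *
f=grab('wrist');C=cloud(f);p,M=pose();st()
save(f,'pics/l_w.png',(120,400,160,480),2.4)
T=(C-p)@M*1000
np.set_printoptions(suppress=True,linewidth=200)
for u in (262,266,270,274,360,364,368,372): print(u,[(v,T[v,u].round(0).tolist()) for v in (266,268,269,270,271,272,274)])
E
```

```text
t8.35 p [ 0.4664 -0.2614 -0.0223] yaw -92.27 tilt [-0.0002  0.0001] F [-0.45 -0.56  0.25] m [-0.054  0.078  0.001] gap 0.0351
262 [(266, [-28.0, -10.0, -25.0]), (268, [-28.0, -8.0, -25.0]), (269, [-28.0, -8.0, -26.0]), (270, [-28.0, -7.0, -25.0]), (271, [-28.0, -7.0, -26.0]), (272, [-28.0, -6.0, -25.0]), (274, [-26.0, -10.0, -36.0])]
266 [(266, [-26.0, -9.0, -24.0]), (268, [-26.0, -8.0, -24.0]), (269, [-26.0, -8.0, -25.0]), (270, [-26.0, -7.0, -24.0]), (271, [-25.0, -10.0, -35.0]), (272, [-25.0, -10.0, -34.0]), (274, [-24.0, -10.0, -36.0])]
270 [(266, [-24.0, -9.0, -25.0]), (268, [-24.0, -8.0, -24.0]), (269, [-24.0, -8.0, -25.0]), (270, [-23.0, -10.0, -32.0]), (271, [-23.0, -10.0, -33.0]), (272, [-23.0, -10.0, -34.0]), (274, [-22.0, -10.0, -37.0])]
274 [(266, [-22.0, -9.0, -24.0]), (268, [-22.0, -8.0, -25.0]), (269, [-22.0, -8.0, -25.0]), (270, [-21.0, -10.0, -32.0]), (271, [-21.0, -10.0, -33.0]), (272, [-21.0, -10.0, -34.0]), (274, [-21.0, -10.0, -36.0])]
360 [(266, [19.0, -10.0, -25.0]), (268, [19.0, -8.0, -25.0]), (269, [19.0, -8.0, -25.0]), (270, [19.0, -7.0, -24.0]), (271, [19.0, -7.0, -25.0]), (272, [19.0, -6.0, -24.0]), (274, [18.0, -9.0, -33.0])]
364 [(266, [21.0, -10.0, -25.0]), (268, [21.0, -9.0, -25.0]), (269, [21.0, -8.0, -25.0]), (270, [21.0, -7.0, -24.0]), (271, [20.0, -10.0, -33.0]), (272, [20.0, -10.0, -35.0]), (274, [20.0, -10.0, -36.0])]
368 [(266, [23.0, -10.0, -25.0]), (268, [23.0, -9.0, -25.0]), (269, [23.0, -8.0, -25.0]), (270, [22.0, -10.0, -31.0]), (271, [22.0, -10.0, -33.0]), (272, [22.0, -10.0, -35.0]), (274, [22.0, -10.0, -36.0])]
372 [(266, [25.0, -9.0, -25.0]), (268, [25.0, -8.0, -24.0]), (269, [25.0, -7.0, -23.0]), (270, [24.0, -10.0, -31.0]), (271, [24.0, -10.0, -32.0]), (272, [23.0, -10.0, -35.0]), (274, [23.0, -10.0, -36.0])]
```

View pics/l_w.png

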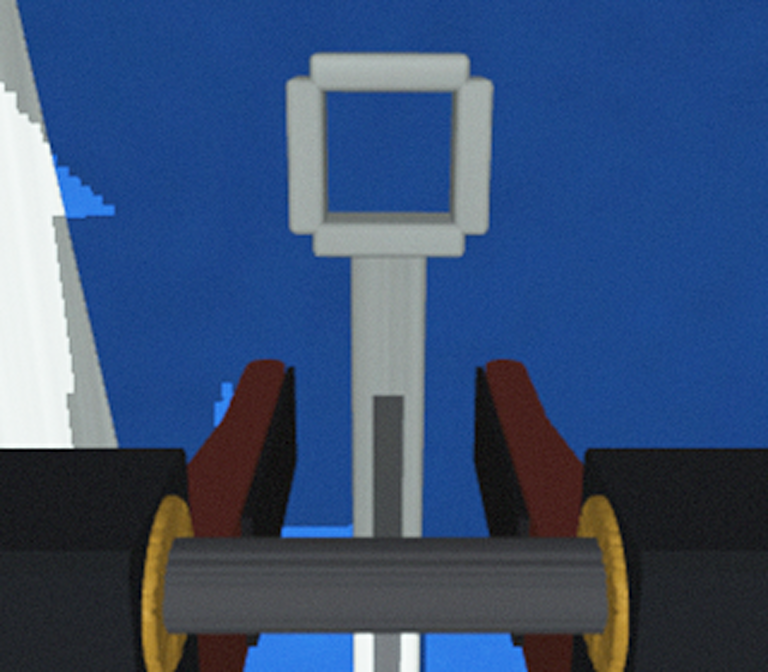

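Call:
carry_out --deltas '[{"tx": 0,"ty": 0,"tz": 0.3,"wx": 0,"wy": 0,"wz": 0,"jaw": 3.5},{"tx": 0,"ty": 0,"tz": 0.1,"wx": 0,"wy": 0,"wz": 0,"jaw": 2},{"tx": 0,"ty": 0,"tz": 0,"wx": 0,"wy": 0,"wz": 0,"jaw": 1.3},{"tx": 0,"ty": 0,"tz": 0,"wx": 0,"wy": 0,"wz": 0,"jaw": 0.8},{"tx": 0,"ty": 0,"tz": 0,"wx": 0,"wy": 0,"wz": 0,"jaw": 0.8}]' --squeeze 40

```text
clock: 8.98
tool_pos: [0.4665, -0.2614, -0.0262]
tool_rot: [0.0, 1.0, -0.02, 0.0]
wrist_force: [0.1, -1.1, -0.3]
finger_gap: 0.0134
```

```bash
python3 - <<'E'
from h import *
st()
E
```

```text
t8.97 p [ 0.4665 -0.2614 -0.0262] yaw -92.27 tilt [ 0. -0.] F [ 0.14 -1.12 -0.34] m [-0.07   0.063 -0.019] gap 0.0134
```

Gap is 13.4 mm, so the handle is held. Lifting.

Call:
carry_out --deltas '[{"tx": 0,"ty": 0,"tz": -2,"wx": 0,"wy": 0,"wz": 0,"jaw": 0.8},{"tx": 0,"ty": 0,"tz": -3.5,"wx": 0,"wy": 0,"wz": 0,"jaw": 0.8},{"tx": 0,"ty": 0,"tz": -3.5,"wx": 0,"wy": 0,"wz": 0,"jaw": 0.8},{"tx": 0,"ty": 0,"tz": -3,"wx": 0,"wy": 0,"wz": 0,"jaw": 0.8},{"tx": 0,"ty": 0,"tz": -1,"wx": 0,"wy": 0,"wz": 0,"jaw": 0.8}]' --squeeze 40

```text
clock: 9.6
tool_pos: [0.4673, -0.2619, 0.1054]
tool_rot: [0.001, 1.0, -0.02, 0.001]
wrist_force: [-0.4, -0.3, -1.7]
finger_gap: 0.0137
```

```bash
python3 - <<'E'
from h import *
f=grab('wrist');C=cloud(f);p,M=pose();st()
save(f,'pics/m_w.png')
np.savez('pics/m_w.npz',**f)
T=(C-p)@M*1000
np.set_printoptions(suppress=True,linewidth=200)
for u,v in [(320,365),(320,385),(320,400),(320,435),(250,320),(300,310)]: print(u,v,T[v,u].round(1))
g=[.5325,.0529]
plan([*g,.105],-72.9,8)
E
```

```text
t9.65 p [ 0.4673 -0.2619  0.1055] yaw -92.27 tilt [ 0.0024 -0.0014] F [ 1.07  0.27 -1.29] m [-0.003  0.014 -0.011] gap 0.0132
320 365 [   0.   -25.4 -129.3]
320 385 [ -0.   47.5 -37.2]
320 400 [ -0.   56.1 -37.1]
320 435 [   0.   -17.9 -139.2]
250 320 [ -14.6  -31.9 -123.1]
300 310 [ -7.2  -9.2 -71.8]
t [ 0.66 -3.96  0.  ] w [ 0.01 -0.02 -2.42]
t [ 0.83 -3.93  0.  ] w [ 0.01 -0.02 -2.42]
t [ 0.99 -3.89  0.  ] w [ 0.01 -0.02 -2.42]
t [ 1.15 -3.85  0.  ] w [ 0.01 -0.02 -2.42]
t [ 1.32 -3.8   0.01] w [ 0.01 -0.02 -2.42]
t [ 1.48 -3.74  0.01] w [ 0.01 -0.02 -2.42]
t [ 1.63 -3.67  0.01] w [ 0.01 -0.02 -2.42]
t [ 1.79 -3.6   0.01] w [ 0.01 -0.02 -2.42]
```

View pics/m_w.png

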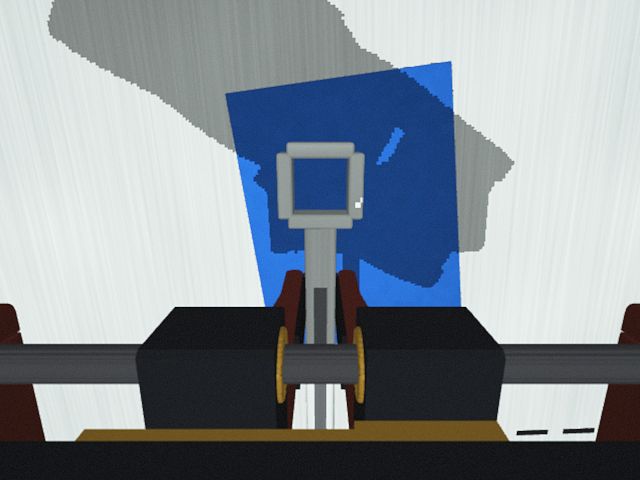

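Spanner is held level, with the head's outline at u 277–364, v 142–229. Measuring it in the tool frame.

```bash
cat >> h.py <<'E'
def head_in_tool(f,p,M,zt=-39.0,win=(130,240,265,380)):
    """grey head outline over blue/any bg using depth; returns centre in tool frame (mm) + angle"""
    C=cloud(f);T=(C-p)@M*1000
    m=(abs(T[...,2]-zt)<4)
    r0,r1,c0,c1=win
    w=np.zeros_like(m);w[r0:r1,c0:c1]=1;m&=w
    n,l,s,c=cv2.connectedComponentsWithStats(m.astype(np.uint8));i=1+np.argmax(s[1:,4]);m=l==i
    return T,m
E
python3 - <<'E'
from h import *
np.set_printoptions(suppress=True,linewidth=200)
f=dict(np.load('pics/m_w.npz'));p,M=pose()
save(f,"pics/m_c.png",(130,300,260,380),5)
T,m=head_in_tool(f,p,M)
P=T[m];print(m.sum(),P[:,2].mean())
v,u=np.nonzero(m)
# widths per row / col
H=P[P[:,1]<-20]
rows=[];
for vv in range(155,215,4):
    a=np.nonzero(m[vv])[0];rows.append((vv,a.min(),a.max(),(a.min()+a.max())/2))
cols=[]
for uu in range(290,352,5):
    a=np.nonzero(m[:,uu])[0];cols.append((uu,a.min(),a.max()))
print(rows);print(cols)
fine=T[(abs(T[...,0])<8)&(T[...,1]>-25)&(T[...,1]<-10)&(T[...,2]<-30)&(T[...,2]>-45)]
print("handle z slope",np.polyfit(fine[:,1],fine[:,2],1),fine[:,2].mean(), "head z",[T[150,300:340,2].mean(),T[222,300:340,2].mean(),T[165:210,283,2].mean(),T[165:210,358,2].mean()])
E
```

```text
4524 -40.12909122601475
[(155, np.int64(277), np.int64(364), np.float64(320.5)), (159, np.int64(277), np.int64(364), np.float64(320.5)), (163, np.int64(277), np.int64(364), np.float64(320.5)), (167, np.int64(277), np.int64(364), np.float64(320.5)), (171, np.int64(277), np.int64(364), np.float64(320.5)), (175, np.int64(277), np.int64(364), np.float64(320.5)), (179, np.int64(277), np.int64(363), np.float64(320.0)), (183, np.int64(278), np.int64(363), np.float64(320.5)), (187, np.int64(278), np.int64(363), np.float64(320.5)), (191, np.int64(278), np.int64(363), np.float64(320.5)), (195, np.int64(278), np.int64(363), np.float64(320.5)), (199, np.int64(278), np.int64(363), np.float64(320.5)), (203, np.int64(278), np.int64(363), np.float64(320.5)), (207, np.int64(278), np.int64(363), np.float64(320.5)), (211, np.int64(278), np.int64(362), np.float64(320.0))]
[(290, np.int64(142), np.int64(228)), (295, np.int64(142), np.int64(228)), (300, np.int64(142), np.int64(228)), (305, np.int64(142), np.int64(239)), (310, np.int64(143), np.int64(239)), (315, np.int64(142), np.int64(239)), (320, np.int64(142), np.int64(239)), (325, np.int64(143), np.int64(239)), (330, np.int64(142), np.int64(239)), (335, np.int64(142), np.int64(239)), (340, np.int64(143), np.int64(228)), (345, np.int64(142), np.int64(228)), (350, np.int64(142), np.int64(228))]
handle z slope [  0.02033307 -37.68622468] -38.04319141558388 head z [np.float64(-40.77549335102542), np.float64(-40.52170764050337), np.float64(-40.499519650089276), np.float64(-40.55091860734004)]
```

View pics/m_c.png

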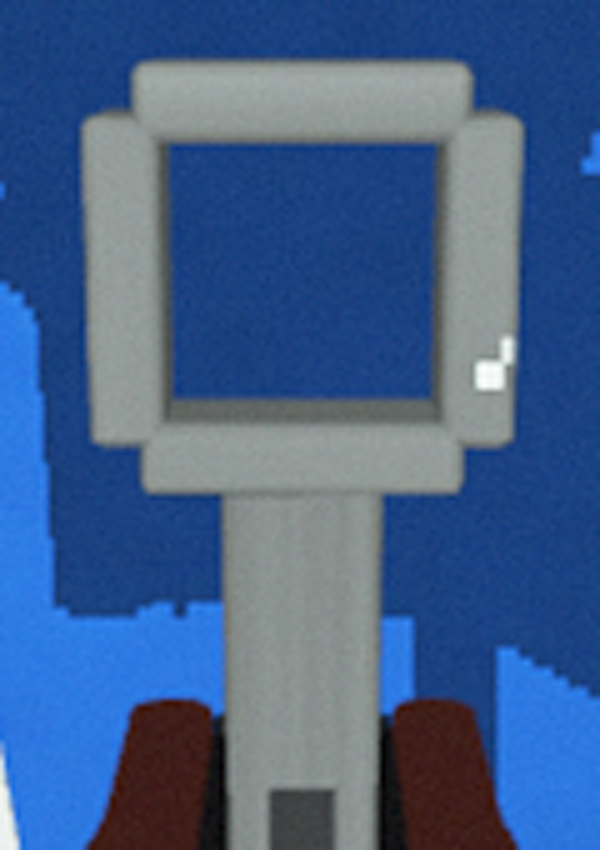

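```bash
python3 - <<'E'
from h import *
np.set_printoptions(suppress=True,linewidth=200)
f=dict(np.load('pics/m_w.npz'));p,M=pose()
Ti=f["cam_to_world"];
z=p[2]+.0405
t=lambda u,v:(M.T@(px2z(f,u,v,z)-p)*1000).round(2)
print(t(320.5,141.7),t(320.5,229),t(276.5,185),t(364.3,185), t(320.5,158),t(320.5,212))
# camera rel. tool now and at d_w
print((M.T@(Ti[:3,3]-p)).round(4),(M.T@Ti[:3,:3]).round(4))
# hole at top edges from crop: x 160..440,y 142..422 
print(t(260+162/5,130+250/5),t(260+442/5,130+250/5),t(320,130+142/5),t(320,130+422/5))
st()
E
```

```text
[  0.12 -67.33 -40.59] [  0.15 -31.47 -40.54] [-17.95 -50.08 -40.61] [ 18.15 -50.09 -40.52] [  0.13 -60.95 -40.58] [  0.14 -38.8  -40.55]
[ 0.     -0.0684 -0.1935] [[ 1.     -0.0005  0.0005]
 [-0.0004 -0.9668 -0.2557]
 [ 0.0006  0.2557 -0.9668]]
[-11.38 -52.12 -40.59] [ 11.57 -52.13 -40.54] [ -0.08 -60.8  -40.58] [ -0.07 -37.78 -40.55]
t9.65 p [ 0.4673 -0.2619  0.1055] yaw -92.27 tilt [ 0.0024 -0.0014] F [ 1.07  0.27 -1.29] m [-0.003  0.014 -0.011] gap 0.0132
```

Call:
carry_out --deltas '[{"tx": 0.66,"ty": -3.96,"tz": 0,"wx": 0,"wy": 0,"wz": -2.42,"jaw": 0.8},{"tx": 0.83,"ty": -3.93,"tz": 0,"wx": 0,"wy": 0,"wz": -2.42,"jaw": 0.8},{"tx": 0.99,"ty": -3.89,"tz": 0,"wx": 0,"wy": 0,"wz": -2.42,"jaw": 0.8},{"tx": 1.15,"ty": -3.85,"tz": 0,"wx": 0,"wy": 0,"wz": -2.42,"jaw": 0.8},{"tx": 1.32,"ty": -3.8,"tz": 0,"wx": 0,"wy": 0,"wz": -2.42,"jaw": 0.8}]'

```text
clock: 10.28
tool_pos: [0.5065, -0.0634, 0.1024]
tool_rot: [-0.0, 0.996, 0.086, -0.001]
wrist_force: [0.8, 0.9, -2.0]
finger_gap: 0.0136
```

Call:
carry_out --deltas '[{"tx": 1.48,"ty": -3.74,"tz": 0,"wx": 0,"wy": 0,"wz": -2.42,"jaw": 0.8},{"tx": 1.63,"ty": -3.67,"tz": 0,"wx": 0,"wy": 0,"wz": -2.42,"jaw": 0.8},{"tx": 1.79,"ty": -3.6,"tz": 0,"wx": 0,"wy": 0,"wz": -2.42,"jaw": 0.8},{"tx": 0,"ty": 0,"tz": 0,"wx": 0,"wy": 0,"wz": 0,"jaw": 0.8},{"tx": 0,"ty": 0,"tz": 0,"wx": 0,"wy": 0,"wz": 0,"jaw": 0.8}]'

```text
clock: 10.9
tool_pos: [0.5308, 0.053, 0.1027]
tool_rot: [0.0, 0.989, 0.149, -0.001]
wrist_force: [-0.3, 0.2, -1.8]
finger_gap: 0.0135
```

```bash
python3 - <<'E'
from h import *
st()
f=grab('wrist');save(f,'pics/n_w.png',(120,320,220,420),3)
np.savez('pics/n_w.npz',**f)
st();plan([.53237,.05258,.095],-72.9,1)
E
```

```text
t10.90 p [0.5308 0.053  0.1027] yaw -72.90 tilt [-0.0022 -0.0004] F [-0.28  0.19 -1.77] m [-0.028  0.014 -0.025] gap 0.0135
t10.95 p [0.531  0.0526 0.1029] yaw -72.95 tilt [-0.0018 -0.0004] F [-0.1   0.49 -0.87] m [-0.1    0.097  0.009] gap 0.0135
t [0.14 0.04 0.79] w [-0.01  0.1  -0.05]
```

View pics/n_w.png

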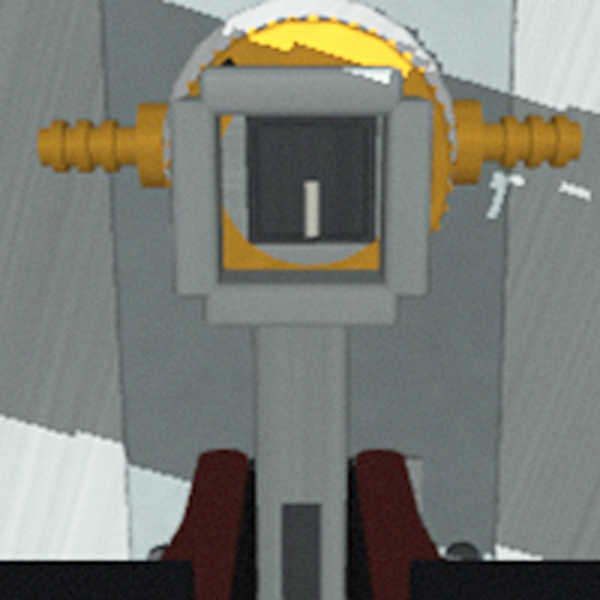

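Call:
carry_out --deltas '[{"tx": 0.14,"ty": 0.04,"tz": 0,"wx": 0,"wy": 0.1,"wz": 0,"jaw": 0.8},{"tx": 0,"ty": 0,"tz": 0.6,"wx": 0,"wy": 0,"wz": 0,"jaw": 0.8},{"tx": 0,"ty": 0,"tz": 0.5,"wx": 0,"wy": 0,"wz": 0,"jaw": 0.8},{"tx": 0,"ty": 0,"tz": 0,"wx": 0,"wy": 0,"wz": 0,"jaw": 0.8},{"tx": 0,"ty": 0,"tz": 0,"wx": 0,"wy": 0,"wz": 0,"jaw": 0.8}]'

```text
clock: 11.58
tool_pos: [0.5333, 0.0533, 0.0927]
tool_rot: [-0.0, 0.989, 0.149, 0.001]
wrist_force: [0.0, 0.2, -2.4]
finger_gap: 0.0136
```

```bash
python3 - <<'E'
from h import *
np.set_printoptions(suppress=True,linewidth=200)
f=grab('wrist');save(f,'pics/o_w.png',(120,300,240,400),5)
np.savez('pics/o_w.npz',**f)
st();plan([.53237,.05258,.07],-72.9,1)
p,M=pose();C=cloud(f);T=(C-p)@M*1000
print("headz",T[150:153,300:340,2].mean(),T[222,300:340,2].mean())
E
```

```text
t11.62 p [0.5334 0.0533 0.0928] yaw -72.91 tilt [0.0018 0.0005] F [-0.97 -0.56 -1.78] m [-0.06   0.048 -0.006] gap 0.0133
t [-0.12  0.04  2.28] w [ 0.   -0.11 -0.01]
headz -40.855589414932425 -40.59136267051724
```

View pics/o_w.png

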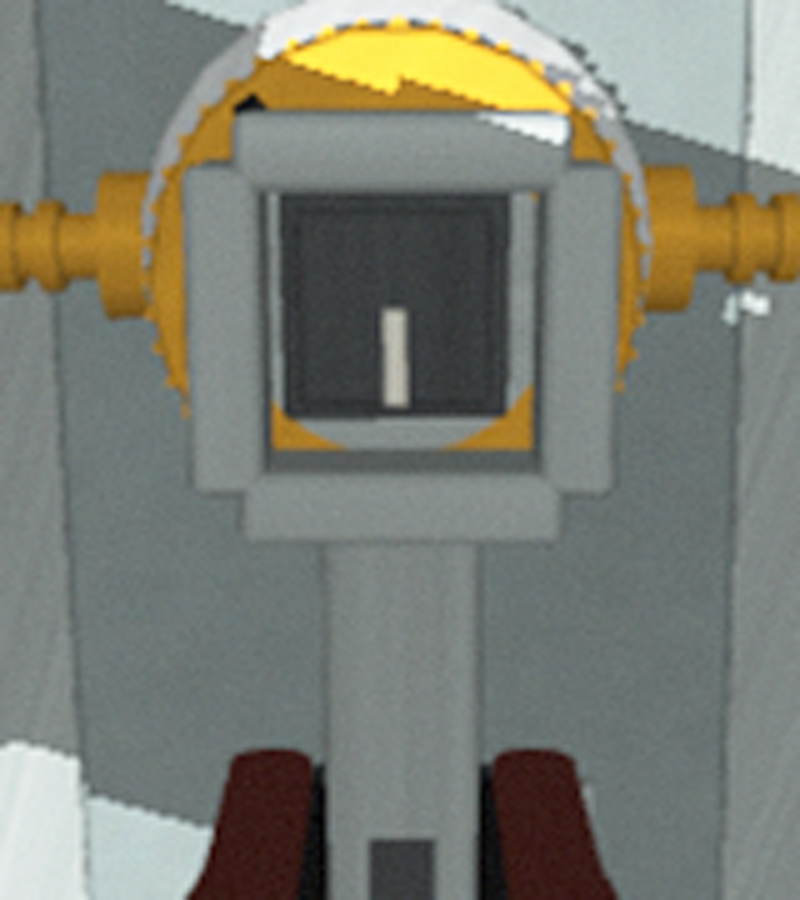

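The arm still sways a bit; letting it settle.

Call:
carry_out --deltas '[{"tx": 0,"ty": 0,"tz": 0,"wx": 0,"wy": 0,"wz": 0,"jaw": 0.8},{"tx": 0,"ty": 0,"tz": 0,"wx": 0,"wy": 0,"wz": 0,"jaw": 0.8},{"tx": 0,"ty": 0,"tz": 0,"wx": 0,"wy": 0,"wz": 0,"jaw": 0.8},{"tx": 0,"ty": 0,"tz": 0,"wx": 0,"wy": 0,"wz": 0,"jaw": 0.8}]'

```text
clock: 12.12
tool_pos: [0.5333, 0.0534, 0.0928]
tool_rot: [-0.0, 0.989, 0.149, 0.001]
wrist_force: [-0.0, -0.2, -2.3]
finger_gap: 0.0137
```

```bash
python3 - <<'E'
from h import *
np.set_printoptions(suppress=True,linewidth=200)
f=grab('wrist');save(f,'pics/p_w.png',(120,300,240,400),5)
np.savez('pics/p_w.npz',**f)
st();plan([.53237,.05258,.07],-72.9,1)
p,M=pose();C=cloud(f)
# square in this image: edges of the 22 shoulder at z=.108 ; crop coords printed later
E
```

```text
t12.18 p [0.5333 0.0534 0.0928] yaw -72.91 tilt [0.0016 0.0005] F [-0.2   0.06 -1.41] m [-0.079  0.054 -0.014] gap 0.0134
t [-0.11  0.05  2.28] w [ 0.   -0.1  -0.01]
```

View pics/p_w.png

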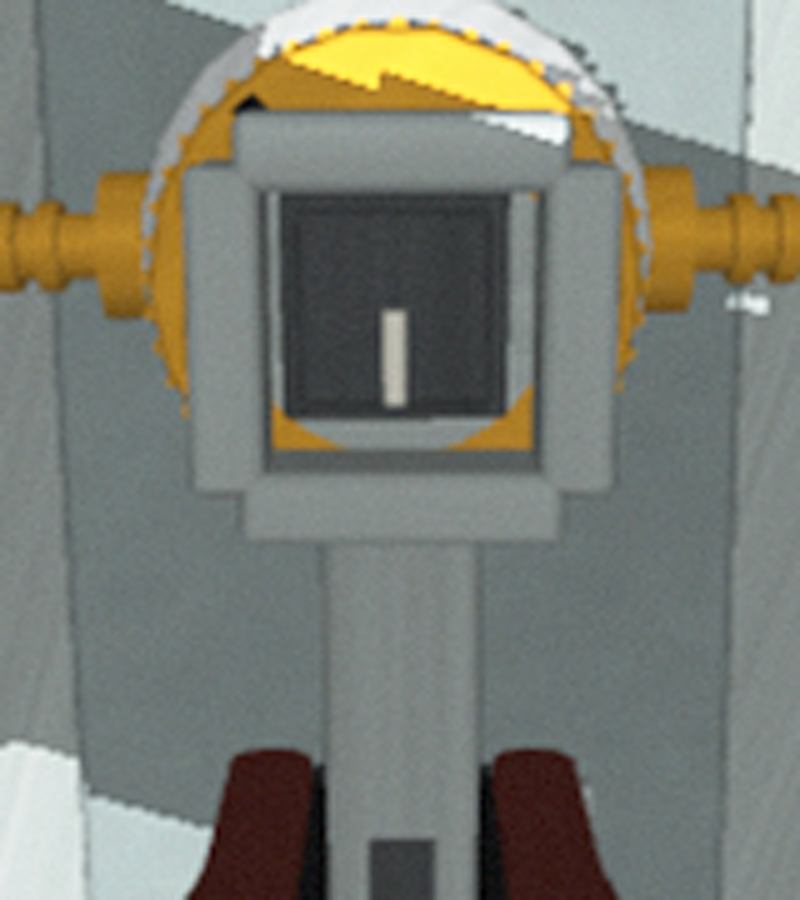

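```bash
python3 - <<'E'
from h import *
np.set_printoptions(suppress=True,linewidth=200)
f=dict(np.load('pics/p_w.npz'));p,M=pose()
def t(x,y,z): return (M.T@(px2z(f,240+x/5,120+y/5,z)-p)*1000).round(2)
zt=p[2]+.0406
print("head outer x",t(186,300,zt),t(617,300,zt)," y",t(400,111,zt),t(400,543,zt))
print("square x",t(282,300,.108),t(508,300,.108)," bottom y",t(395,415,.108)," lead x",t(299,300,.111),t(493,300,.111),"y",t(395,207,.111),t(395,405,.111))
E
```

```text
head outer x [-17.97 -52.15 -40.63] [ 17.39 -52.15 -40.57]  y [ -0.42 -67.17 -40.6 ] [ -0.41 -31.65 -40.6 ]
square x [-11.71 -49.46 -15.24] [  9.9  -49.46 -15.21]  bottom y [ -0.91 -38.35 -15.23]  lead x [ -9.92 -49.78 -18.24] [  8.32 -49.78 -18.21] y [ -0.89 -58.36 -18.23] [ -0.9  -39.82 -18.23]
```

Call:
carry_out --deltas '[{"tx": -0.08,"ty": 0.02,"tz": 0.3,"wx": 0,"wy": -0.05,"wz": 0,"jaw": 0.8},{"tx": 0,"ty": 0,"tz": 0.4,"wx": 0,"wy": 0,"wz": 0,"jaw": 0.8},{"tx": 0,"ty": 0,"tz": 0.4,"wx": 0,"wy": 0,"wz": 0,"jaw": 0.8},{"tx": 0,"ty": 0,"tz": 0,"wx": 0,"wy": 0,"wz": 0,"jaw": 0.8},{"tx": 0,"ty": 0,"tz": 0,"wx": 0,"wy": 0,"wz": 0,"jaw": 0.8}]'

```text
clock: 12.8
tool_pos: [0.5326, 0.0529, 0.0817]
tool_rot: [-0.0, 0.989, 0.149, 0.0]
wrist_force: [-0.1, 0.9, -2.1]
finger_gap: 0.0133
```

```bash
python3 - <<'E'
from h import *
np.set_printoptions(suppress=True,linewidth=200)
f=grab('wrist');save(f,'pics/q_w.png',(120,300,240,400),5)
np.savez('pics/q_w.npz',**f)
st();plan([.53237,.05258,.066],-72.9,1)
E
```

```text
t12.85 p [0.5327 0.0529 0.0818] yaw -72.91 tilt [0.0009 0.0003] F [ 0.18 -0.21 -1.47] m [-0.033  0.038 -0.005] gap 0.0132
t [-0.04  0.02  1.58] w [ 0.   -0.05 -0.01]
```

View pics/q_w.png

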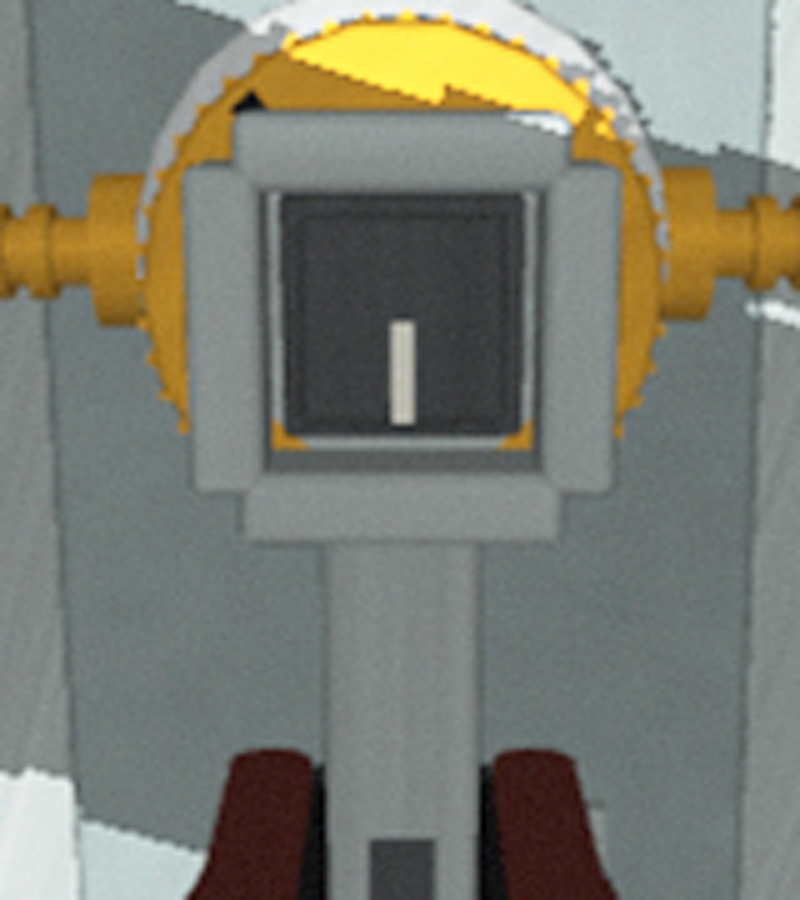

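```bash
python3 - <<'E'
from h import *
f=dict(np.load('pics/q_w.npz'));p,M=pose()
def t(x,y,z): return (M.T@(px2z(f,240+x/5,120+y/5,z)-p)*1000).round(2)
u=p[2]+.0286
print("hole under",t(270,300,u),t(535,300,u),t(400,450,u),"sq",t(282,300,.108),t(523,300,.108),t(400,435,.108), t(400,197,.108), "head",t(400,111,u+.012),t(400,543,u+.012))
E
```

```text
hole under [-12.   -50.91 -28.61] [ 11.43 -50.91 -28.59] [ -0.5  -37.45 -28.6 ] sq [-11.09 -50.65 -26.2 ] [ 10.53 -50.66 -26.18] [ -0.5  -38.39 -26.19] [ -0.51 -59.71 -26.19] head [ -0.5  -67.19 -40.6 ] [ -0.49 -31.7  -40.6 ]
```

Call:
carry_out --deltas '[{"tx": 0,"ty": -0.01,"tz": 0.2,"wx": 0,"wy": -0.03,"wz": 0,"jaw": 0.8},{"tx": 0,"ty": 0,"tz": 0.2,"wx": 0,"wy": 0,"wz": 0,"jaw": 0.8},{"tx": 0,"ty": 0,"tz": 0.1,"wx": 0,"wy": 0,"wz": 0,"jaw": 0.8},{"tx": 0,"ty": 0,"tz": 0,"wx": 0,"wy": 0,"wz": 0,"jaw": 0.8}]'

```text
clock: 13.35
tool_pos: [0.5325, 0.053, 0.0767]
tool_rot: [-0.0, 0.989, 0.149, 0.0]
wrist_force: [-0.1, 0.2, -1.2]
finger_gap: 0.0135
```

```bash
python3 - <<'E'
from h import *
st()
E
```

```text
t13.35 p [0.5325 0.053  0.0767] yaw -72.91 tilt [0.0002 0.0001] F [-0.14  0.2  -1.19] m [-0.057  0.041  0.027] gap 0.0135
```

Underside is about 105 mm up, below the lead-in, and no force shows, so it's on the square. Lowering further.

Call:
carry_out --deltas '[{"tx": 0,"ty": 0,"tz": 0.3,"wx": 0,"wy": 0,"wz": 0,"jaw": 0.8},{"tx": 0,"ty": 0,"tz": 0.3,"wx": 0,"wy": 0,"wz": 0,"jaw": 0.8},{"tx": 0,"ty": 0,"tz": 0.2,"wx": 0,"wy": 0,"wz": 0,"jaw": 0.8},{"tx": 0,"ty": 0,"tz": 0.1,"wx": 0,"wy": 0,"wz": 0,"jaw": 0.8},{"tx": 0,"ty": 0,"tz": 0,"wx": 0,"wy": 0,"wz": 0,"jaw": 0.8}]'

```text
clock: 13.98
tool_pos: [0.5325, 0.053, 0.0677]
tool_rot: [-0.0, 0.989, 0.149, 0.0]
wrist_force: [0.3, -0.2, -1.3]
finger_gap: 0.0137
```

```bash
python3 - <<'E'
from h import *
st()
f=grab('wrist');save(f,'pics/r_w.png',(120,300,240,400),4)
E
```

```text
t13.97 p [0.5325 0.053  0.0677] yaw -72.91 tilt [0.0001 0.0001] F [ 0.27 -0.2  -1.25] m [-0.039  0.024  0.028] gap 0.0137
```

View pics/r_w.png

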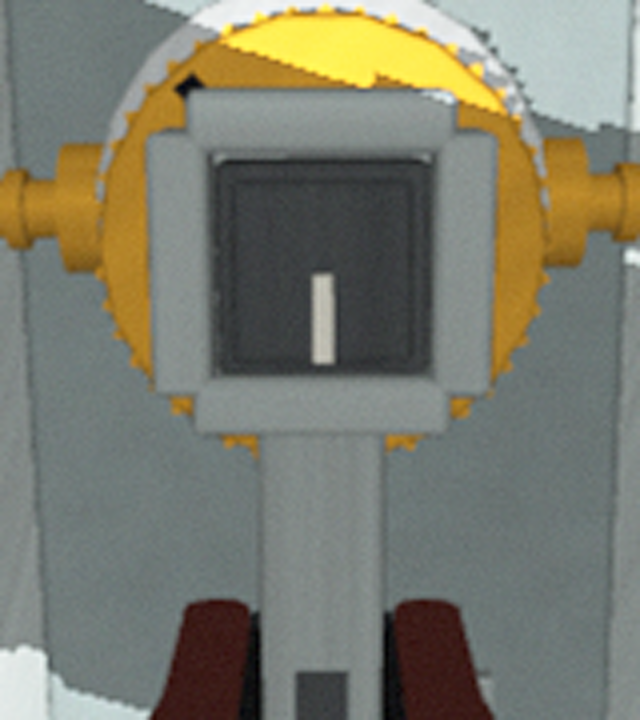

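Call:
carry_out --deltas '[{"tx": 0,"ty": 0,"tz": 0.1,"wx": 0,"wy": 0,"wz": 0,"jaw": 0.8},{"tx": 0,"ty": 0,"tz": 0.05,"wx": 0,"wy": 0,"wz": 0,"jaw": 0.8},{"tx": 0,"ty": 0,"tz": 0,"wx": 0,"wy": 0,"wz": 0,"jaw": 0.8}]'

```text
clock: 14.4
tool_pos: [0.5327, 0.0531, 0.0664]
tool_rot: [-0.0, 0.989, 0.149, 0.0]
wrist_force: [0.6, 0.6, 0.4]
finger_gap: 0.0136
```

```bash
python3 - <<'E'
from h import *
st()
E
```

```text
t14.40 p [0.5327 0.0531 0.0664] yaw -72.91 tilt [0.0005 0.0001] F [0.56 0.65 0.4 ] m [-0.037  0.097 -0.013] gap 0.0136
```

Contact is just beginning. Releasing and checking the seat.

Call:
carry_out --deltas '[{"tx": 0,"ty": 0,"tz": 0,"wx": 0,"wy": 0,"wz": 0,"jaw": 1.6},{"tx": 0,"ty": 0,"tz": 0,"wx": 0,"wy": 0,"wz": 0,"jaw": 3},{"tx": 0,"ty": 0,"tz": 0,"wx": 0,"wy": 0,"wz": 0,"jaw": 4},{"tx": 0,"ty": 0,"tz": -2,"wx": 0,"wy": 0,"wz": 0,"jaw": 4},{"tx": 0,"ty": 0,"tz": -3,"wx": 0,"wy": 0,"wz": 0,"jaw": 4}]'

```text
clock: 15.02
tool_pos: [0.5318, 0.0529, 0.1161]
tool_rot: [-0.0, 0.989, 0.149, -0.001]
wrist_force: [0.1, -0.2, 0.5]
finger_gap: 0.0398
```

Call:
carry_out --deltas '[{"tx": 0,"ty": 0,"tz": -2.5,"wx": 0,"wy": 0,"wz": 0,"jaw": 8.7},{"tx": 0,"ty": 0,"tz": 0,"wx": 0,"wy": 0,"wz": 0,"jaw": 8.7},{"tx": 0,"ty": 0,"tz": 0,"wx": 0,"wy": 0,"wz": 0,"jaw": 8.7}]'

```text
clock: 15.4
tool_pos: [0.532, 0.053, 0.1406]
tool_rot: [-0.0, 0.989, 0.149, -0.0]
wrist_force: [0.0, -1.0, -0.4]
finger_gap: 0.0668
```

```bash
python3 - <<'E'
from h import *
st();print(manip.read_state()["joints"].round(3))
f=grab('wrist');save(f,'pics/s_w.png',(0,320,180,460),2.5);np.savez('pics/s_w.npz',**f)
C=cloud(f);p,M=pose();T=(C-p)@M*1000
z=C[...,2]
print("z of head top etc")
m=(z>.103)&(z<.1135);w=np.zeros_like(m);w[100:260,260:390]=1;m&=w
v,u=np.nonzero(m);print(u.min(),u.max(),v.min(),v.max())
print([z[200:203,318:323].mean(),z[225:230,318:323].mean(),z[250:254,318:323].mean()])
E
```

```text
t15.40 p [0.532  0.053  0.1406] yaw -72.91 tilt [-0.0005  0.    ] F [ 0.02 -0.96 -0.43] m [-0.113  0.053  0.041] gap 0.0668
[ 0.077  0.359  1.868  0.     0.916 -0.221]
z of head top etc
292 351 142 259
[np.float64(0.10487826098636789), np.float64(0.10403983375227926), np.float64(0.10464681345341942)]
```

View pics/s_w.png

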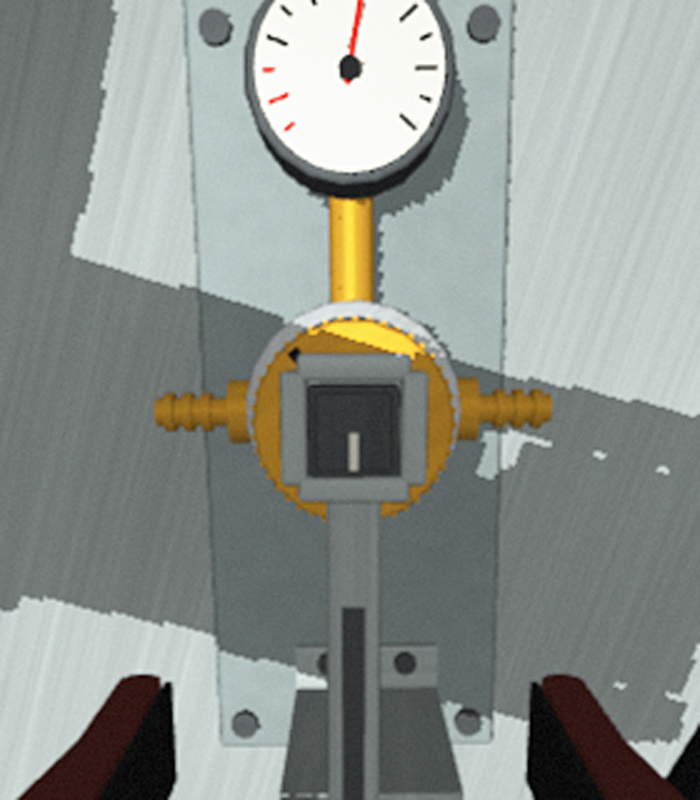

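The spanner is seated: handle top at 105 mm, handle over the ledge. The ring mark sits about 40° counter-clockwise of the gauge direction. Now to the ring, rotating the tool 42° counter-clockwise first.

```bash
python3 - <<'E'
from h import *
plan([.51797,.09975,.14],-30.9,5)
E
```

```text
t [ 0.01 -0.98  0.  ] w [-0.01  0.01 -8.4 ]
t [ 0.15 -0.96  0.  ] w [-0.01  0.01 -8.4 ]
t [ 0.29 -0.93  0.  ] w [-0.01  0.01 -8.4 ]
t [ 0.43 -0.88  0.  ] w [-0.01  0.01 -8.4 ]
t [ 0.55 -0.81  0.  ] w [-0.01  0.01 -8.4 ]
```

Call:
carry_out --deltas '[{"tx": 0.01,"ty": -0.98,"tz": 0,"wx": 0,"wy": 0,"wz": -8.4,"jaw": 8.7},{"tx": 0.15,"ty": -0.96,"tz": 0,"wx": 0,"wy": 0,"wz": -8.4,"jaw": 8.7},{"tx": 0.29,"ty": -0.93,"tz": 0,"wx": 0,"wy": 0,"wz": -8.4,"jaw": 8.7},{"tx": 0.43,"ty": -0.88,"tz": 0,"wx": 0,"wy": 0,"wz": -8.4,"jaw": 8.7},{"tx": 0.55,"ty": -0.81,"tz": 0,"wx": 0,"wy": 0,"wz": -8.4,"jaw": 8.7}]'

```text
clock: 16.08
tool_pos: [0.5178, 0.1, 0.1399]
tool_rot: [-0.0, 0.869, 0.495, -0.001]
wrist_force: [0.4, -0.3, 0.2]
finger_gap: 0.087
```

Call:
carry_out --deltas '[{"tx": 0,"ty": 0,"tz": 0,"wx": 0,"wy": 0,"wz": 0,"jaw": 8.7},{"tx": 0,"ty": 0,"tz": 0,"wx": 0,"wy": 0,"wz": 0,"jaw": 8.7},{"tx": 0,"ty": 0,"tz": 0,"wx": 0,"wy": 0,"wz": 0,"jaw": 8.7}]'

```text
clock: 16.45
tool_pos: [0.5187, 0.0995, 0.141]
tool_rot: [-0.0, 0.87, 0.492, -0.0]
wrist_force: [-0.1, 0.3, 0.6]
finger_gap: 0.0872
```

```bash
python3 - <<'E'
from h import *
st();plan([.51797,.09975,.08],-30.9,1)
f=grab('wrist');save(f,'pics/t_w.png')
E
```

```text
t16.45 p [0.5187 0.0995 0.141 ] yaw -31.02 tilt [-0.0001 -0.    ] F [-0.08  0.31  0.57] m [ 0.038 -0.011  0.006] gap 0.0872
t [-0.01 -0.07  6.1 ] w [-0.    0.   -0.12]
```

View pics/t_w.png

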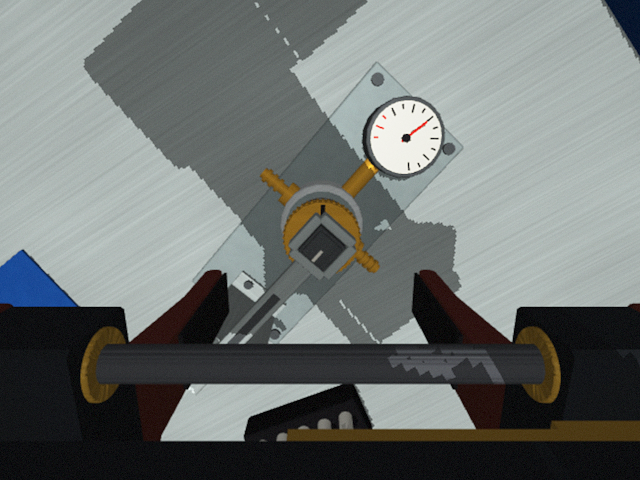

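Call:
carry_out --deltas '[{"tx": 0,"ty": -0.07,"tz": 3,"wx": 0,"wy": 0,"wz": 0,"jaw": 8.7},{"tx": 0,"ty": 0,"tz": 3,"wx": 0,"wy": 0,"wz": 0,"jaw": 8.7},{"tx": 0,"ty": 0,"tz": 2.5,"wx": 0,"wy": 0,"wz": 0,"jaw": 8.7},{"tx": 0,"ty": 0,"tz": 0,"wx": 0,"wy": 0,"wz": 0,"jaw": 8.7},{"tx": 0,"ty": 0,"tz": 0,"wx": 0,"wy": 0,"wz": 0,"jaw": 8.7}]'

```text
clock: 17.12
tool_pos: [0.5187, 0.1002, 0.057]
tool_rot: [0.0, 0.87, 0.493, 0.001]
wrist_force: [0.2, 0.5, -0.1]
finger_gap: 0.087
```

```bash
python3 - <<'E'
from h import *
st();plan([.51797,.09975,.03],-30.9,1)
f=grab('wrist');save(f,'pics/u_w.png')
E
```

```text
t17.12 p [0.5187 0.1002 0.057 ] yaw -30.94 tilt [0.0012 0.0002] F [ 0.16  0.52 -0.11] m [-0.019 -0.006 -0.028] gap 0.0870
t [-0.08 -0.04  2.7 ] w [ 0.05 -0.05 -0.04]
```

View pics/u_w.png

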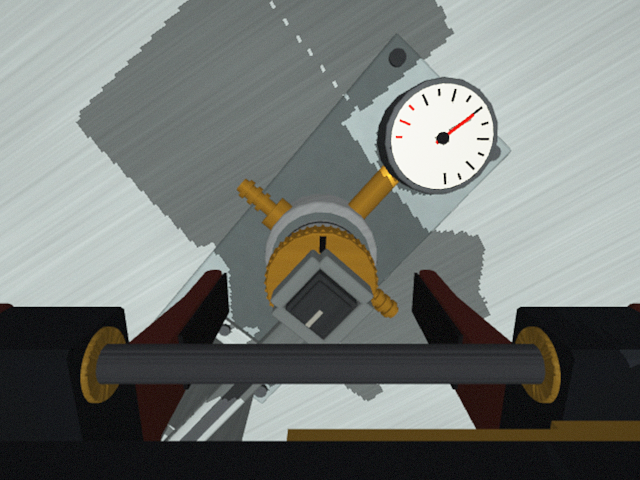

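Call:
carry_out --deltas '[{"tx": -0.06,"ty": -0.04,"tz": 1,"wx": 0,"wy": 0,"wz": 0,"jaw": 8.7},{"tx": 0,"ty": 0,"tz": 1,"wx": 0,"wy": 0,"wz": 0,"jaw": 8.7},{"tx": 0,"ty": 0,"tz": 0.5,"wx": 0,"wy": 0,"wz": 0,"jaw": 8},{"tx": 0,"ty": 0,"tz": 0,"wx": 0,"wy": 0,"wz": 0,"jaw": 7},{"tx": 0,"ty": 0,"tz": 0,"wx": 0,"wy": 0,"wz": 0,"jaw": 6}]' --squeeze 40

```text
clock: 17.8
tool_pos: [0.5175, 0.0999, 0.0313]
tool_rot: [0.0, 0.87, 0.493, 0.0]
wrist_force: [-0.5, -0.2, 0.3]
finger_gap: 0.0631
```

```bash
python3 - <<'E'
from h import *
st();plan([.51797,.09975,.03],-30.9,1)
f=grab('wrist');save(f,'pics/v_w.png')
E
```

```text
t17.80 p [0.5175 0.0999 0.0313] yaw -30.91 tilt [0.0003 0.0001] F [-0.48 -0.2   0.3 ] m [ 0.02   0.018 -0.005] gap 0.0631
t [0.01 0.04 0.13] w [ 0.01 -0.01 -0.01]
```

View pics/v_w.png

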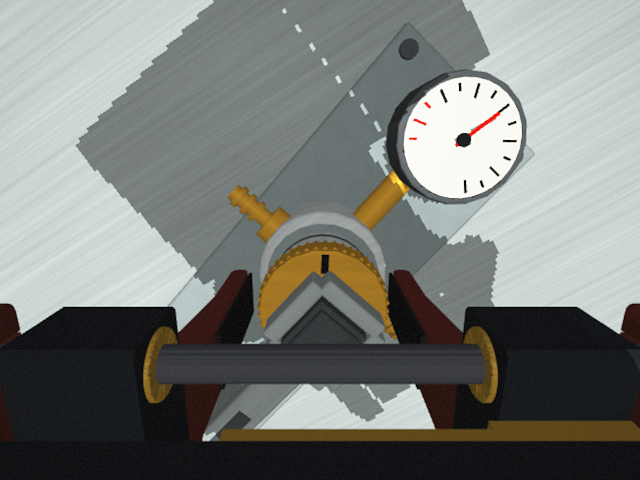

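Call:
carry_out --deltas '[{"tx": 0,"ty": 0.03,"tz": 0,"wx": 0,"wy": 0,"wz": 0,"jaw": 5},{"tx": 0,"ty": 0,"tz": 0,"wx": 0,"wy": 0,"wz": 0,"jaw": 4.5},{"tx": 0,"ty": 0,"tz": 0,"wx": 0,"wy": 0,"wz": 0,"jaw": 4.5},{"tx": 0,"ty": 0,"tz": 0,"wx": 0,"wy": 0,"wz": 0,"jaw": 4.5}]' --squeeze 40

```text
clock: 18.35
tool_pos: [0.5186, 0.1007, 0.0316]
tool_rot: [-0.0, 0.87, 0.493, 0.001]
wrist_force: [1.4, 6.2, -2.2]
finger_gap: 0.0535
```

```bash
python3 - <<'E'
from h import *
st()
f=grab('wrist');np.savez('pics/w0.npz',**f)
E
```

```text
t18.35 p [0.5186 0.1007 0.0316] yaw -30.92 tilt [0.002  0.0013] F [ 1.42  6.16 -2.21] m [ 0.775 -0.181  0.045] gap 0.0535
```

Call:
carry_out --deltas '[{"tx": 0,"ty": 0,"tz": 0,"wx": 0,"wy": 0,"wz": 2,"jaw": 4.5},{"tx": 0,"ty": 0,"tz": 0,"wx": 0,"wy": 0,"wz": 3,"jaw": 4.5},{"tx": 0,"ty": 0,"tz": 0,"wx": 0,"wy": 0,"wz": 3,"jaw": 4.5},{"tx": 0,"ty": 0,"tz": 0,"wx": 0,"wy": 0,"wz": 3,"jaw": 4.5}]' --squeeze 40

```text
clock: 18.9
tool_pos: [0.5185, 0.1006, 0.0316]
tool_rot: [-0.0, 0.913, 0.407, 0.001]
wrist_force: [1.5, 5.1, -1.4]
finger_gap: 0.0533
```

```bash
python3 - <<'E'
from h import *
st()
f=grab('wrist');save(f,'pics/w1.png')
E
```

```text
t18.90 p [0.5185 0.1006 0.0316] yaw -41.96 tilt [0.0019 0.0009] F [ 1.5   5.08 -1.36] m [ 0.718 -0.079  0.383] gap 0.0533
```

View pics/w1.png

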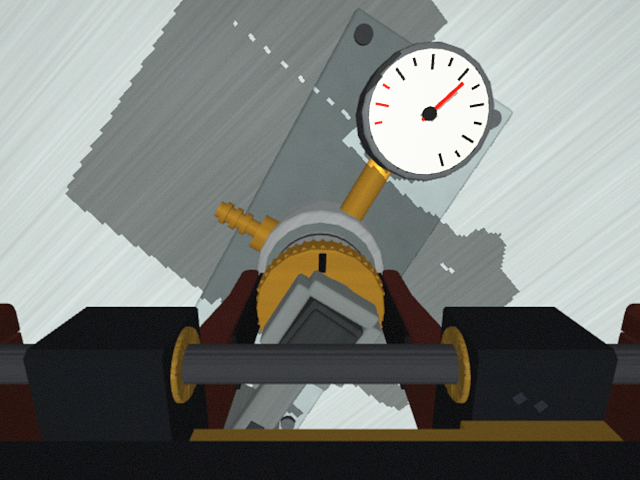

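Call:
carry_out --deltas '[{"tx": 0,"ty": 0,"tz": 0,"wx": 0,"wy": 0,"wz": 3,"jaw": 4.5},{"tx": 0,"ty": 0,"tz": 0,"wx": 0,"wy": 0,"wz": 3,"jaw": 4.5},{"tx": 0,"ty": 0,"tz": 0,"wx": 0,"wy": 0,"wz": 3,"jaw": 4.5},{"tx": 0,"ty": 0,"tz": 0,"wx": 0,"wy": 0,"wz": 3,"jaw": 4.5}]' --squeeze 40

```text
clock: 19.45
tool_pos: [0.5183, 0.1004, 0.0316]
tool_rot: [-0.0, 0.951, 0.309, 0.001]
wrist_force: [-0.1, 4.0, -0.5]
finger_gap: 0.0532
```

```bash
python3 - <<'E'
from h import *
st()
f=grab('wrist');save(f,'pics/w2.png')
E
```

```text
t19.45 p [0.5183 0.1004 0.0316] yaw -53.96 tilt [0.0016 0.0008] F [-0.08  4.05 -0.51] m [0.587 0.004 0.333] gap 0.0532
```

View pics/w2.png

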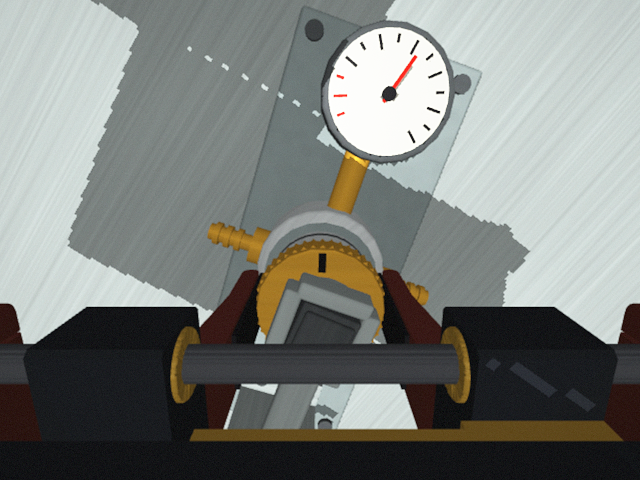

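Call:
carry_out --deltas '[{"tx": 0,"ty": 0,"tz": 0,"wx": 0,"wy": 0,"wz": 3,"jaw": 4.5},{"tx": 0,"ty": 0,"tz": 0,"wx": 0,"wy": 0,"wz": 3,"jaw": 4.5},{"tx": 0,"ty": 0,"tz": 0,"wx": 0,"wy": 0,"wz": 2,"jaw": 4.5},{"tx": 0,"ty": 0,"tz": 0,"wx": 0,"wy": 0,"wz": 1,"jaw": 4.5},{"tx": 0,"ty": 0,"tz": 0,"wx": 0,"wy": 0,"wz": 1,"jaw": 4.5}]' --squeeze 40

```text
clock: 20.12
tool_pos: [0.5182, 0.1004, 0.0316]
tool_rot: [-0.0, 0.974, 0.226, 0.001]
wrist_force: [0.6, 4.9, 0.3]
finger_gap: 0.053
```

```bash
python3 - <<'E'
from h import *
st()
E
```

```text
t20.12 p [0.5182 0.1004 0.0316] yaw -63.87 tilt [0.0014 0.0008] F [0.56 4.94 0.27] m [0.791 0.052 0.369] gap 0.0530
```

Call:
carry_out --deltas '[{"tx": 0,"ty": 0,"tz": 0,"wx": 0,"wy": 0,"wz": 1,"jaw": 4.5},{"tx": 0,"ty": 0,"tz": 0,"wx": 0,"wy": 0,"wz": 1,"jaw": 4.5},{"tx": 0,"ty": 0,"tz": 0,"wx": 0,"wy": 0,"wz": 1,"jaw": 4.5}]' --squeeze 25

```text
clock: 20.5
tool_pos: [0.5182, 0.1003, 0.0316]
tool_rot: [-0.0, 0.98, 0.2, 0.001]
wrist_force: [0.3, 4.6, 0.2]
finger_gap: 0.0532
```

```bash
python3 - <<'E'
from h import *
st()
E
```

```text
t20.50 p [0.5182 0.1003 0.0316] yaw -66.87 tilt [0.0013 0.0008] F [0.32 4.61 0.23] m [0.8   0.104 0.346] gap 0.0532
```

Call:
carry_out --deltas '[{"tx": 0,"ty": 0,"tz": 0,"wx": 0,"wy": 0,"wz": 1,"jaw": 4.5},{"tx": 0,"ty": 0,"tz": 0,"wx": 0,"wy": 0,"wz": 1,"jaw": 4.5},{"tx": 0,"ty": 0,"tz": 0,"wx": 0,"wy": 0,"wz": 1,"jaw": 4.5}]' --squeeze 25

```text
clock: 20.88
tool_pos: [0.5181, 0.1003, 0.0316]
tool_rot: [-0.0, 0.985, 0.175, 0.001]
wrist_force: [0.7, 4.5, -0.1]
finger_gap: 0.0533
```

```bash
python3 - <<'E'
from h import *
st()
f=grab('wrist');save(f,'pics/w3.png')
E
```

```text
t20.88 p [0.5181 0.1003 0.0316] yaw -69.87 tilt [0.0012 0.0007] F [ 0.72  4.5  -0.11] m [0.722 0.101 0.376] gap 0.0533
```

View pics/w3.png

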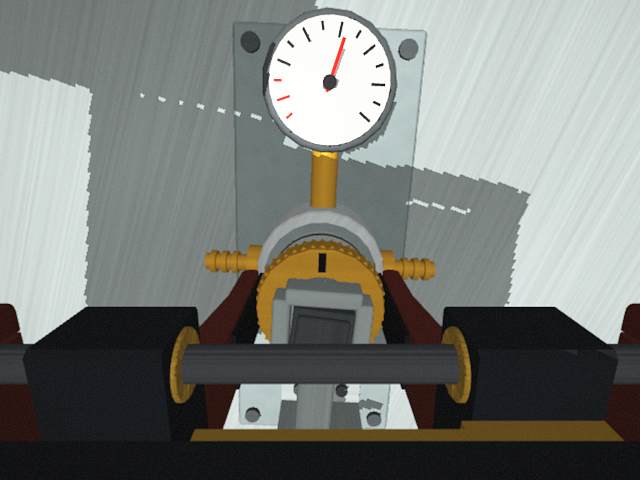

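Call:
carry_out --deltas '[{"tx": 0,"ty": 0,"tz": 0,"wx": 0,"wy": 0,"wz": 1,"jaw": 4.5},{"tx": 0,"ty": 0,"tz": 0,"wx": 0,"wy": 0,"wz": 1,"jaw": 4.5},{"tx": 0,"ty": 0,"tz": 0,"wx": 0,"wy": 0,"wz": 1,"jaw": 4.5}]' --squeeze 25

```text
clock: 21.3
tool_pos: [0.5181, 0.1003, 0.0316]
tool_rot: [-0.0, 0.989, 0.149, 0.001]
wrist_force: [1.3, 4.2, 1.1]
finger_gap: 0.0536
```

```bash
python3 -c "from h import *
st()"
```

```text
t21.30 p [0.5181 0.1003 0.0316] yaw -72.87 tilt [0.0012 0.0007] F [1.29 4.18 1.05] m [0.713 0.135 0.339] gap 0.0536
```

Call:
carry_out --deltas '[{"tx": 0,"ty": 0,"tz": 0,"wx": 0,"wy": 0,"wz": 1,"jaw": 4.5},{"tx": 0,"ty": 0,"tz": 0,"wx": 0,"wy": 0,"wz": 1,"jaw": 4.5},{"tx": 0,"ty": 0,"tz": 0,"wx": 0,"wy": 0,"wz": 1,"jaw": 4.5}]' --squeeze 25

```text
clock: 21.68
tool_pos: [0.5181, 0.1003, 0.0315]
tool_rot: [-0.0, 0.992, 0.123, 0.001]
wrist_force: [0.6, 5.0, 0.8]
finger_gap: 0.0533
```

```bash
python3 -c "from h import *
st()"
```

```text
t21.68 p [0.5181 0.1003 0.0315] yaw -75.87 tilt [0.001  0.0007] F [0.59 4.96 0.83] m [0.769 0.159 0.365] gap 0.0533
```

Call:
carry_out --deltas '[{"tx": 0,"ty": 0,"tz": 0,"wx": 0,"wy": 0,"wz": 1,"jaw": 4.5},{"tx": 0,"ty": 0,"tz": 0,"wx": 0,"wy": 0,"wz": 1,"jaw": 4.5},{"tx": 0,"ty": 0,"tz": 0,"wx": 0,"wy": 0,"wz": 1,"jaw": 4.5}]' --squeeze 25

```text
clock: 22.05
tool_pos: [0.5181, 0.1003, 0.0315]
tool_rot: [-0.0, 0.995, 0.098, 0.001]
wrist_force: [0.3, 5.5, 0.7]
finger_gap: 0.0533
```

```bash
python3 -c "from h import *
st()"
```

```text
t22.05 p [0.5181 0.1003 0.0315] yaw -78.79 tilt [0.0011 0.0003] F [0.33 5.49 0.66] m [0.804 0.163 0.974] gap 0.0533
```

Call:
carry_out --deltas '[{"tx": 0,"ty": 0,"tz": 0,"wx": 0,"wy": 0,"wz": 1,"jaw": 4.5},{"tx": 0,"ty": 0,"tz": 0,"wx": 0,"wy": 0,"wz": 1,"jaw": 4.5}]' --squeeze 25

```text
clock: 22.3
tool_pos: [0.5182, 0.0997, 0.0316]
tool_rot: [0.0, 0.997, 0.08, 0.001]
wrist_force: [2.4, -2.1, 2.9]
finger_gap: 0.0532
```

```bash
python3 -c "from h import *
st()
f=grab('wrist');save(f,'pics/w4.png')"
```

```text
t22.30 p [0.5182 0.0997 0.0316] yaw -80.84 tilt [ 0.0012 -0.0004] F [ 2.39 -2.07  2.89] m [-0.589 -0.064  0.677] gap 0.0532
```

View pics/w4.png

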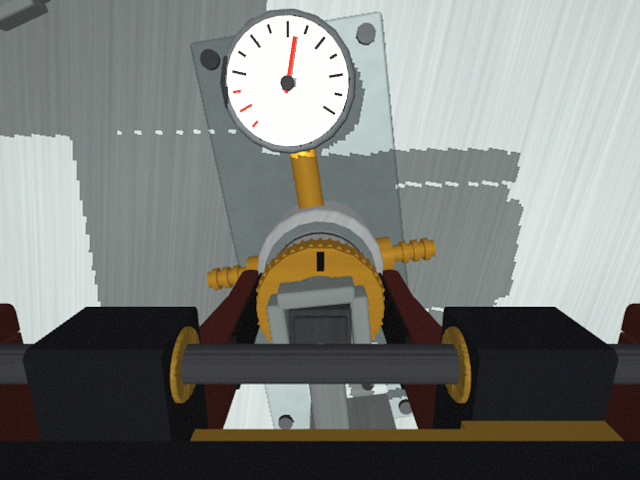

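The stop was met at yaw about -78.5° with 0.97 N m, then the 25 N grip slipped. Squeezing harder and nipping in small steps.

Call:
carry_out --deltas '[{"tx": 0,"ty": 0,"tz": 0,"wx": 0,"wy": 0,"wz": 0,"jaw": 4.5},{"tx": 0,"ty": 0,"tz": 0,"wx": 0,"wy": 0,"wz": 0,"jaw": 4.5},{"tx": 0,"ty": 0,"tz": 0,"wx": 0,"wy": 0,"wz": 0.3,"jaw": 4.5}]' --squeeze 45

```text
clock: 22.72
tool_pos: [0.5182, 0.0996, 0.0316]
tool_rot: [0.0, 0.997, 0.077, 0.001]
wrist_force: [1.2, 0.1, 5.7]
finger_gap: 0.0528
```

```bash
python3 -c "from h import *
st()"
```

```text
t22.73 p [0.5182 0.0996 0.0316] yaw -81.17 tilt [ 0.0012 -0.0001] F [1.22 0.06 5.69] m [-0.145 -0.051  1.133] gap 0.0528
```

Call:
carry_out --deltas '[{"tx": 0,"ty": 0,"tz": 0,"wx": 0,"wy": 0,"wz": 0.04,"jaw": 4.5},{"tx": 0,"ty": 0,"tz": 0,"wx": 0,"wy": 0,"wz": 0,"jaw": 4.5},{"tx": 0,"ty": 0,"tz": 0,"wx": 0,"wy": 0,"wz": 0,"jaw": 4.5}]' --squeeze 45

```text
clock: 23.1
tool_pos: [0.5182, 0.0996, 0.0316]
tool_rot: [0.0, 0.997, 0.077, 0.001]
wrist_force: [0.9, -0.5, 5.6]
finger_gap: 0.0534
```

```bash
python3 -c "from h import *
st()"
```

```text
t23.10 p [0.5182 0.0996 0.0316] yaw -81.19 tilt [ 0.0012 -0.0002] F [ 0.9  -0.52  5.64] m [-0.13  -0.051  1.085] gap 0.0534
```

Call:
carry_out --deltas '[{"tx": 0,"ty": 0,"tz": 0,"wx": 0,"wy": 0,"wz": 0.08,"jaw": 4.5},{"tx": 0,"ty": 0,"tz": 0,"wx": 0,"wy": 0,"wz": 0,"jaw": 4.5},{"tx": 0,"ty": 0,"tz": 0,"wx": 0,"wy": 0,"wz": 0,"jaw": 4.5}]' --squeeze 45

```text
clock: 23.48
tool_pos: [0.5182, 0.0996, 0.0316]
tool_rot: [0.0, 0.997, 0.076, 0.001]
wrist_force: [2.0, -0.8, 5.1]
finger_gap: 0.0531
```

```bash
python3 -c "from h import *
st()
f=grab('wrist');save(f,'pics/w5.png')"
```

```text
t23.48 p [0.5182 0.0996 0.0316] yaw -81.26 tilt [ 0.0012 -0.0003] F [ 2.03 -0.82  5.08] m [-0.166 -0.005  1.158] gap 0.0531
```

View pics/w5.png

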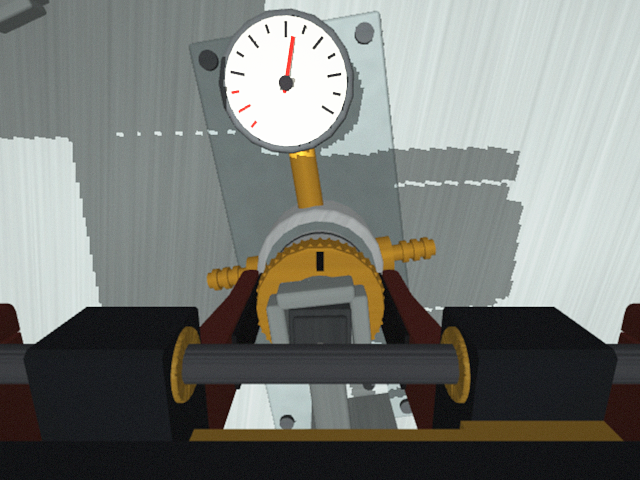

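The ring is home and nipped at 1.16 N m, steady, which works out to about 9.6 N on the horn. Releasing and lifting.

Call:
carry_out --deltas '[{"tx": 0,"ty": 0,"tz": 0,"wx": 0,"wy": 0,"wz": 0,"jaw": 6},{"tx": 0,"ty": 0,"tz": 0,"wx": 0,"wy": 0,"wz": 0,"jaw": 8.7},{"tx": 0,"ty": 0,"tz": 0,"wx": 0,"wy": 0,"wz": 0,"jaw": 8.7},{"tx": 0,"ty": 0,"tz": 0,"wx": 0,"wy": 0,"wz": 0,"jaw": 8.7},{"tx": 0,"ty": 0,"tz": -1.5,"wx": 0,"wy": 0,"wz": 0,"jaw": 8.7}]'

```text
clock: 24.15
tool_pos: [0.5167, 0.0996, 0.0459]
tool_rot: [0.0, 0.997, 0.075, -0.001]
wrist_force: [0.5, -0.6, 0.4]
finger_gap: 0.0869
```

Call:
carry_out --deltas '[{"tx": 0,"ty": 0,"tz": -3,"wx": 0,"wy": 0,"wz": 0,"jaw": 8.7},{"tx": 0,"ty": 0,"tz": -4,"wx": 0,"wy": 0,"wz": 0,"jaw": 8.7},{"tx": 0,"ty": 2,"tz": -2.4,"wx": 0,"wy": 0,"wz": -3,"jaw": 8.7},{"tx": 0,"ty": 2.6,"tz": 0,"wx": 0,"wy": 0,"wz": -3,"jaw": 6},{"tx": 0,"ty": 0,"tz": 0,"wx": 0,"wy": 0,"wz": 0,"jaw": 5}]'

```text
clock: 24.78
tool_pos: [0.5266, 0.0536, 0.1416]
tool_rot: [0.0, 0.992, 0.127, 0.001]
wrist_force: [-0.9, 0.1, -0.6]
finger_gap: 0.0702
```

Call:
carry_out --deltas '[{"tx": 0,"ty": 0,"tz": 0,"wx": 0,"wy": 0,"wz": 0,"jaw": 5},{"tx": 0,"ty": 0,"tz": 0,"wx": 0,"wy": 0,"wz": 0,"jaw": 5}]'

```text
clock: 25.02
tool_pos: [0.5256, 0.0551, 0.1401]
tool_rot: [-0.0, 0.992, 0.128, -0.0]
wrist_force: [0.4, -0.4, 0.3]
finger_gap: 0.0516
```

```bash
python3 -c "from h import *
st()
f=grab('wrist');save(f,'pics/x0.png',(0,320,180,460),2.5);np.savez('pics/x0.npz',**f)"
```

```text
t25.02 p [0.5256 0.0551 0.1401] yaw -75.32 tilt [-0.0003  0.0002] F [ 0.37 -0.36  0.29] m [-0.123  0.053 -0.005] gap 0.0516
```

View pics/x0.png

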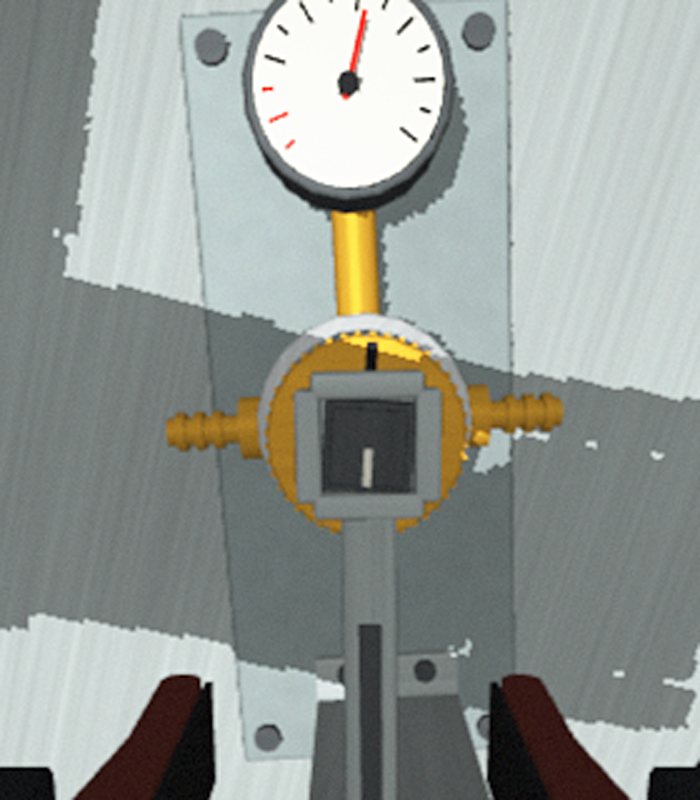

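```bash
python3 - <<'E'
from h import *
np.set_printoptions(suppress=True)
f=dict(np.load('pics/x0.npz'));p,M=pose()
def w(x,y,z): return px2z(f,180+x/2.5,y/2.5,z)
t=lambda q:(M.T@(q-p)*1000).round(2)
for a in [(296,440,.107),(441,440,.107),(368,372,.107),(368,520,.107),(342,560,.105),(395,560,.105),(344,640,.105),(398,640,.105)]: print(a,t(w(*a)))
# plan to head centre
hc=(w(296,440,.107)+w(441,440,.107))/2; 
y=(w(368,372,.107)+w(368,520,.107))/2
th=t(hc);ty=t(y)
h=p+M@np.array([th[0],ty[1],0])/1000;print("head",h)
yaw=-75.1;d=np.array([np.cos(np.radians(yaw)),np.sin(np.radians(yaw))])
g=h[:2]+.0493*d;print(g)
plan([*g,.105],yaw,2)
E
```

```text
(296, 440, 0.107) [-13.51 -46.76  33.09]
(441, 440, 0.107) [ 21.64 -46.76  33.07]
(368, 372, 0.107) [  3.86 -62.8   33.08]
(368, 520, 0.107) [  4.04 -27.11  33.08]
(342, 560, 0.105) [ -2.44 -16.49  35.08]
(395, 560, 0.105) [ 10.96 -16.5   35.07]
(344, 640, 0.105) [-1.97  4.71 35.07]
(398, 640, 0.105) [12.    4.71 35.07]
head [0.51814596 0.0996092  0.14007939]
[0.5308226  0.05196685]
t [0.21 0.22 1.75] w [-0.01  0.01 -0.1 ]
t [0.21 0.22 1.75] w [-0.01  0.01 -0.1 ]
```

Call:
carry_out --deltas '[{"tx": 0.48,"ty": 0.43,"tz": 0,"wx": 0,"wy": 0,"wz": -1,"jaw": 4},{"tx": 0,"ty": 0,"tz": 2.5,"wx": 0,"wy": 0,"wz": 0,"jaw": 4},{"tx": 0,"ty": 0,"tz": 2,"wx": 0,"wy": 0,"wz": 0,"jaw": 4},{"tx": 0,"ty": 0,"tz": 1,"wx": 0,"wy": 0,"wz": 0,"jaw": 4},{"tx": 0,"ty": 0,"tz": 0,"wx": 0,"wy": 0,"wz": 0,"jaw": 4}]'

```text
clock: 25.7
tool_pos: [0.5315, 0.0516, 0.0847]
tool_rot: [-0.0, 0.991, 0.136, -0.0]
wrist_force: [0.3, 0.0, -0.4]
finger_gap: 0.0402
```

```bash
python3 -c "from h import *
st()
f=grab('wrist');save(f,'pics/x1.png',(120,320,220,420),3);np.savez('pics/x1.npz',**f)"
```

```text
t25.70 p [0.5315 0.0516 0.0847] yaw -74.31 tilt [-0.001 -0.   ] F [ 0.34  0.03 -0.39] m [-0.058  0.092 -0.005] gap 0.0402
```

View pics/x1.png

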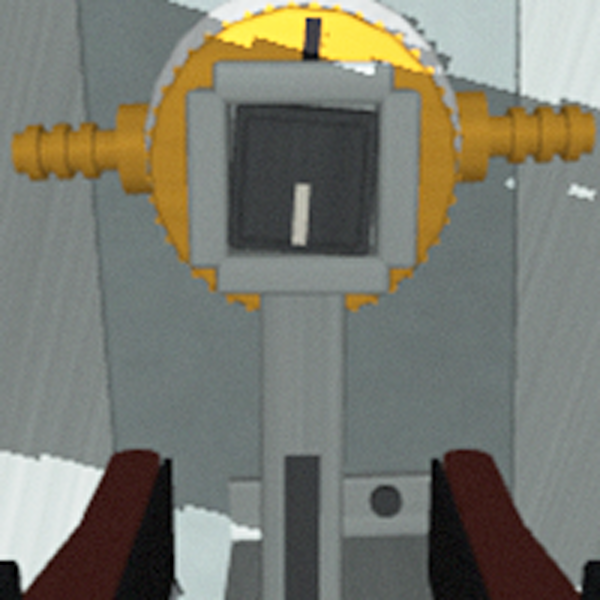

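Call:
carry_out --deltas '[{"tx": 0,"ty": 0,"tz": 1,"wx": 0,"wy": 0,"wz": 0,"jaw": 4},{"tx": 0,"ty": 0,"tz": 0.8,"wx": 0,"wy": 0,"wz": 0,"jaw": 3},{"tx": 0,"ty": 0,"tz": 0,"wx": 0,"wy": 0,"wz": 0,"jaw": 2},{"tx": 0,"ty": 0,"tz": 0,"wx": 0,"wy": 0,"wz": 0,"jaw": 1},{"tx": 0,"ty": 0,"tz": 0,"wx": 0,"wy": 0,"wz": 0,"jaw": 0.8}]' --squeeze 35

```text
clock: 26.38
tool_pos: [0.5317, 0.0515, 0.0673]
tool_rot: [-0.0, 0.991, 0.136, 0.0]
wrist_force: [0.6, 0.5, -2.5]
finger_gap: 0.0135
```

```bash
python3 -c "from h import *
st()"
```

```text
t26.38 p [0.5317 0.0515 0.0673] yaw -74.33 tilt [0.0003 0.0001] F [ 0.57  0.52 -2.54] m [-0.073  0.041 -0.022] gap 0.0135
```

Gripped without side force. Lifting slowly off the square.

Call:
carry_out --deltas '[{"tx": 0,"ty": 0,"tz": -0.3,"wx": 0,"wy": 0,"wz": 0,"jaw": 0.8},{"tx": 0,"ty": 0,"tz": -0.5,"wx": 0,"wy": 0,"wz": 0,"jaw": 0.8},{"tx": 0,"ty": 0,"tz": -0.6,"wx": 0,"wy": 0,"wz": 0,"jaw": 0.8},{"tx": 0,"ty": 0,"tz": -0.8,"wx": 0,"wy": 0,"wz": 0,"jaw": 0.8},{"tx": 0,"ty": 0,"tz": -1,"wx": 0,"wy": 0,"wz": 0,"jaw": 0.8}]'

```text
clock: 27.0
tool_pos: [0.5317, 0.0516, 0.1001]
tool_rot: [-0.0, 0.991, 0.136, 0.0]
wrist_force: [-0.4, 0.5, -1.7]
finger_gap: 0.0136
```

Call:
carry_out --deltas '[{"tx": 0,"ty": 0,"tz": -1,"wx": 0,"wy": 0,"wz": 0,"jaw": 0.8},{"tx": 0,"ty": 0,"tz": 0,"wx": 0,"wy": 0,"wz": 0,"jaw": 0.8},{"tx": 0,"ty": 0,"tz": 0,"wx": 0,"wy": 0,"wz": 0,"jaw": 0.8}]'

```text
clock: 27.38
tool_pos: [0.5316, 0.0516, 0.1093]
tool_rot: [-0.0, 0.991, 0.136, 0.0]
wrist_force: [-0.4, 0.1, -1.7]
finger_gap: 0.0133
```

```bash
python3 -c "from h import *
st()
f=grab('wrist');save(f,'pics/y0.png')
plan([.480,-.262,.10],-92.3,8)"
```

```text
t27.38 p [0.5316 0.0516 0.1093] yaw -74.33 tilt [0.0002 0.0001] F [-0.38  0.07 -1.71] m [-0.111  0.038  0.039] gap 0.0133
t [-1.68  3.6   0.11] w [-0.    0.    2.25]
t [-1.54  3.66  0.11] w [-0.    0.    2.25]
t [-1.39  3.72  0.11] w [-0.    0.    2.25]
t [-1.24  3.77  0.11] w [-0.    0.    2.25]
t [-1.09  3.82  0.11] w [-0.    0.    2.25]
t [-0.94  3.86  0.11] w [-0.    0.    2.25]
t [-0.79  3.89  0.11] w [-0.    0.    2.25]
t [-0.64  3.92  0.11] w [-0.    0.    2.25]
```

View pics/y0.png

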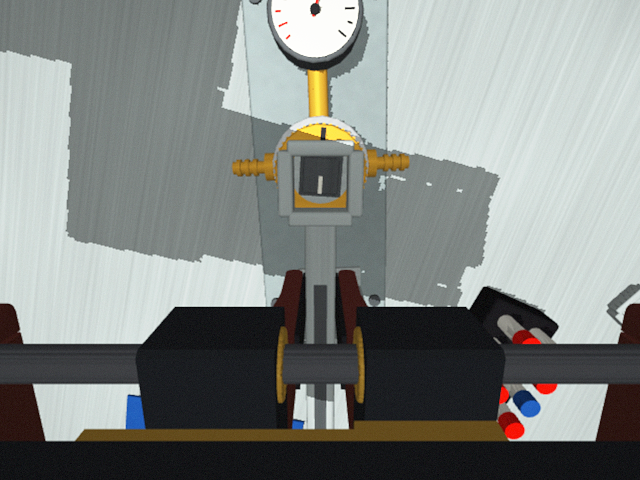

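Call:
carry_out --deltas '[{"tx": -1.65,"ty": 3.5,"tz": 0,"wx": 0,"wy": 0,"wz": 2.25,"jaw": 0.8},{"tx": -1.5,"ty": 3.55,"tz": 0,"wx": 0,"wy": 0,"wz": 2.25,"jaw": 0.8},{"tx": -1.35,"ty": 3.6,"tz": 0,"wx": 0,"wy": 0,"wz": 2.25,"jaw": 0.8},{"tx": -1.2,"ty": 3.65,"tz": 0,"wx": 0,"wy": 0,"wz": 2.25,"jaw": 0.8},{"tx": -1.05,"ty": 3.7,"tz": 0,"wx": 0,"wy": 0,"wz": 2.25,"jaw": 0.8}]'

```text
clock: 28.05
tool_pos: [0.4997, -0.1395, 0.1088]
tool_rot: [-0.0, 0.999, 0.038, -0.0]
wrist_force: [0.9, -0.1, -1.0]
finger_gap: 0.0138
```

Call:
carry_out --deltas '[{"tx": -0.9,"ty": 3.7,"tz": 0,"wx": 0,"wy": 0,"wz": 2.25,"jaw": 0.8},{"tx": -0.75,"ty": 3.75,"tz": 0,"wx": 0,"wy": 0,"wz": 2.25,"jaw": 0.8},{"tx": -0.6,"ty": 3.75,"tz": 0,"wx": 0,"wy": 0,"wz": 2.25,"jaw": 0.8},{"tx": 0,"ty": 0,"tz": 0,"wx": 0,"wy": 0,"wz": 0,"jaw": 0.8},{"tx": 0,"ty": 0,"tz": 0,"wx": 0,"wy": 0,"wz": 0,"jaw": 0.8}]'

```text
clock: 28.68
tool_pos: [0.4816, -0.2507, 0.1088]
tool_rot: [-0.0, 1.0, -0.02, -0.0]
wrist_force: [0.6, -0.6, -2.4]
finger_gap: 0.0134
```

```bash
python3 -c "from h import *
st()
f=grab('wrist');save(f,'pics/y1.png')
plan([.485,-.25,-.02],-92.3,4)"
```

```text
t28.68 p [ 0.4816 -0.2507  0.1088] yaw -92.34 tilt [-0.0006  0.0009] F [ 0.59 -0.6  -2.36] m [-0.051  0.057 -0.056] gap 0.0134
t [ 0.08 -0.01  3.22] w [-0.01  0.01  0.  ]
t [ 0.08 -0.01  3.22] w [-0.01  0.01  0.  ]
t [ 0.08 -0.01  3.22] w [-0.01  0.01  0.  ]
t [ 0.08 -0.01  3.22] w [-0.01  0.01  0.  ]
```

View pics/y1.png

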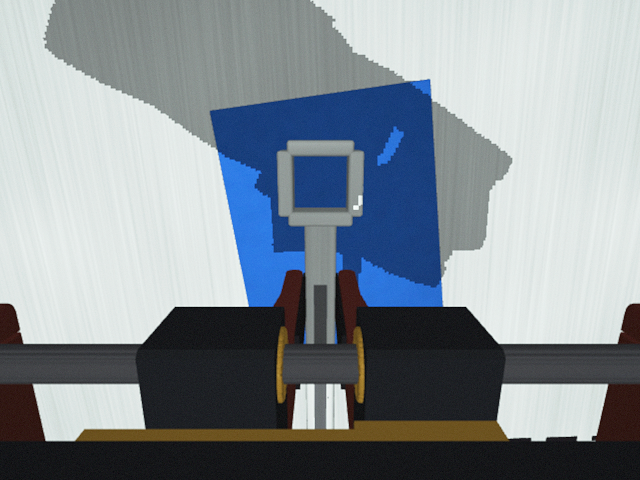

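Call:
carry_out --deltas '[{"tx": 0.1,"ty": 0,"tz": 4,"wx": 0,"wy": 0,"wz": 0,"jaw": 0.8},{"tx": 0.1,"ty": 0,"tz": 4,"wx": 0,"wy": 0,"wz": 0,"jaw": 0.8},{"tx": 0,"ty": 0,"tz": 3,"wx": 0,"wy": 0,"wz": 0,"jaw": 0.8},{"tx": 0,"ty": 0,"tz": 1.5,"wx": 0,"wy": 0,"wz": 0,"jaw": 0.8},{"tx": 0,"ty": 0,"tz": 0.3,"wx": 0,"wy": 0,"wz": 0,"jaw": 0.8}]'

```text
clock: 29.35
tool_pos: [0.484, -0.2505, -0.0193]
tool_rot: [-0.0, 1.0, -0.02, -0.0]
wrist_force: [-0.4, -0.1, -1.6]
finger_gap: 0.0132
```

Call:
carry_out --deltas '[{"tx": 0,"ty": 0,"tz": 0.2,"wx": 0,"wy": 0,"wz": 0,"jaw": 0.8},{"tx": 0,"ty": 0,"tz": 0,"wx": 0,"wy": 0,"wz": 0,"jaw": 0.8},{"tx": 0,"ty": 0,"tz": 0,"wx": 0,"wy": 0,"wz": 0,"jaw": 0.8}]'

```text
clock: 29.72
tool_pos: [0.4846, -0.2516, -0.02]
tool_rot: [0.0, 1.0, -0.02, 0.001]
wrist_force: [-0.2, 0.2, -1.7]
finger_gap: 0.0136
```

```bash
python3 -c "from h import *
st()"
```

```text
t29.73 p [ 0.4846 -0.2516 -0.02  ] yaw -92.34 tilt [ 0.0015 -0.0005] F [-0.2   0.17 -1.73] m [-0.033  0.025  0.028] gap 0.0136
```

Call:
carry_out --deltas '[{"tx": 0,"ty": 0,"tz": 0.25,"wx": 0,"wy": 0,"wz": 0,"jaw": 0.8},{"tx": 0,"ty": 0,"tz": 0.15,"wx": 0,"wy": 0,"wz": 0,"jaw": 0.8},{"tx": 0,"ty": 0,"tz": 0,"wx": 0,"wy": 0,"wz": 0,"jaw": 0.8}]'

```text
clock: 30.1
tool_pos: [0.4841, -0.2513, -0.0248]
tool_rot: [-0.0, 1.0, -0.02, 0.0]
wrist_force: [0.0, -1.1, -0.3]
finger_gap: 0.0138
```

```bash
python3 -c "from h import *
st()"
```

```text
t30.10 p [ 0.4841 -0.2513 -0.0248] yaw -92.33 tilt [0.0003 0.0001] F [ 0.05 -1.08 -0.25] m [-0.032  0.041  0.045] gap 0.0138
```

Down on the mat: the spanner's weight has gone off the wrist. Releasing and backing away.

Call:
carry_out --deltas '[{"tx": 0,"ty": 0,"tz": 0,"wx": 0,"wy": 0,"wz": 0,"jaw": 2},{"tx": 0,"ty": 0,"tz": 0,"wx": 0,"wy": 0,"wz": 0,"jaw": 3.5},{"tx": 0,"ty": 0,"tz": 0,"wx": 0,"wy": 0,"wz": 0,"jaw": 4},{"tx": 0,"ty": 0,"tz": -2,"wx": 0,"wy": 0,"wz": 0,"jaw": 4},{"tx": 0,"ty": 0,"tz": -4,"wx": 0,"wy": 0,"wz": 0,"jaw": 5}]'

```text
clock: 30.72
tool_pos: [0.4832, -0.2508, 0.0357]
tool_rot: [-0.001, 1.0, -0.02, -0.001]
wrist_force: [0.1, -0.8, -0.5]
finger_gap: 0.0463
```

Call:
carry_out --deltas '[{"tx": 0,"ty": 0,"tz": -5,"wx": 0,"wy": 0,"wz": 0,"jaw": 5},{"tx": 0,"ty": 0,"tz": -5,"wx": 0,"wy": 0,"wz": 0,"jaw": 5},{"tx": 0,"ty": 0,"tz": -3,"wx": 0,"wy": 0,"wz": 0,"jaw": 5},{"tx": 0,"ty": 0,"tz": 0,"wx": 0,"wy": 0,"wz": 0,"jaw": 5}]'

```text
clock: 31.22
tool_pos: [0.4858, -0.2522, 0.1691]
tool_rot: [0.001, 1.0, -0.02, 0.003]
wrist_force: [0.0, 0.4, 0.5]
finger_gap: 0.0502
```

```bash
python3 - <<'E'
from h import *
st()
f=grab('wrist');save(f,'pics/z0.png')
t=grab('top');save(t,'pics/z1.png')
C=cloud(f);print(C[int(237-60),320])
E
```

```text
t31.23 p [ 0.4858 -0.2522  0.1691] yaw -92.33 tilt [ 0.0062 -0.0031] F [0.   0.38 0.49] m [-0.017  0.051  0.046] gap 0.0502
[ 0.48793935 -0.21866115  0.01400021]
```

View pics/z0.png

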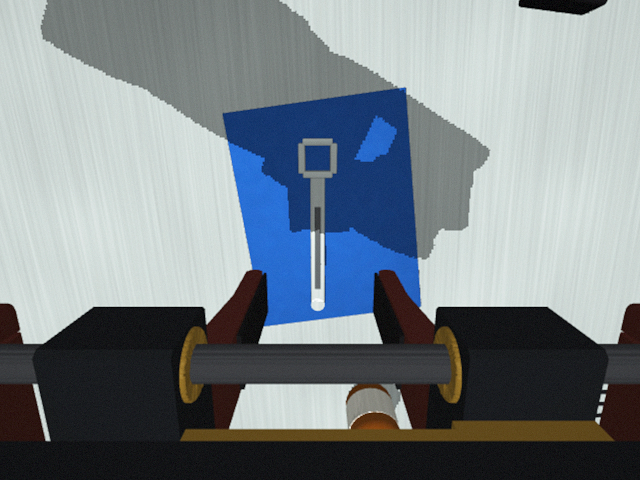

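View pics/z1.png

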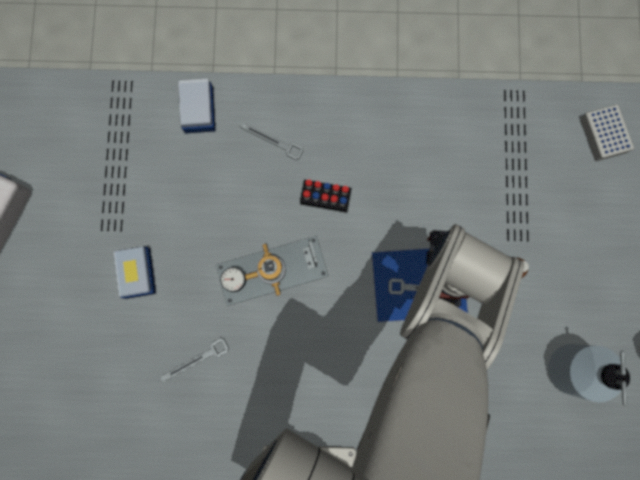

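The spanner lies flat on the mat, clear of the edges, and the other things haven't moved. Settling, then handing in.

Call:
carry_out --deltas '[{"tx": 0,"ty": 0,"tz": 0,"wx": 0,"wy": 0,"wz": 0,"jaw": 5},{"tx": 0,"ty": 0,"tz": 0,"wx": 0,"wy": 0,"wz": 0,"jaw": 5},{"tx": 0,"ty": 0,"tz": 0,"wx": 0,"wy": 0,"wz": 0,"jaw": 5}]'

```text
clock: 31.7
tool_pos: [0.4837, -0.2511, 0.1644]
tool_rot: [-0.0, 1.0, -0.02, -0.0]
wrist_force: [-0.1, 0.9, -0.5]
finger_gap: 0.0502
```

```bash
python3 -c "from h import *
st();print(manip.finish_job())"
```

```text
t31.70 p [ 0.4837 -0.2511  0.1644] yaw -92.33 tilt [-0.001   0.0008] F [-0.1   0.94 -0.47] m [-0.068  0.024  0.046] gap 0.0502
the job is handed in; nothing more can be done
None
```

The lock ring is nipped up, the spanner is back on the blue mat, and the job was handed in at 31.7 s. It returned no verdict.

- **Spanner fitted:** I seated it on the square with the handle over the ledge; the handle's top measured about 105 mm, as it should.
- **Ring turned:** it went clockwise about 48° with 0.35 N m of drag and then met a hard stop. At 25 N of grip the fingers slipped once there, at about 1 N m. I gripped at 45 N and held 1.09–1.16 N m for about 0.8 s, which works out to 9–10 N on the horn. I did not measure the horn force or the ring's joint angle directly; "home" rests on the sharp torque rise.
- **Last checks:** the spanner lies flat and well inside the mat, and the bystanders look unmoved in the top picture. The gauge needle shifted only a few degrees, when the handle took up its play against the horn. I judged that by eye as well inside 6 mm.
- **A disagreement:** the real fingertips sit about 31 mm behind the reported TCP. Because of this, my first grasps closed above the handle. I found it from the wrist camera's depth and allowed for it afterwards.

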